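# Snap the lens cover onto a lamp cup in the assembly nest and keep it pressed

### The arm

A 7-joint arm with a two-finger parallel gripper is mounted at the origin on the work surface. World frame = base frame: x ahead of the robot, y to its left, z up, the work surface at z = 0. Lengths are in mm, angles in rad, forces in N, time in s.
With the tool pointing down it reaches from about 350 to 900 mm from the base axis. Payload 19.9 kg.
Tool frame: the origin (TCP) lies at the very end of the fingers, on their centre line; the grasp point (between the pads) lies 19 mm behind it (r.hold_point_z is the distance from the TCP to the grasp point, in mm); z points along the fingers, y is the direction in which the jaws open and shut (so a half turn about z gives the same grasp; the last joint's range is limited). The gripper opens to 85 mm and grips with 20 to 120 N. Pads are 22 mm wide; open, the fingers measure 114 mm over their backs; the gripper's body (76 mm by 85 mm) begins 54 mm behind the grasp point. The pads swing forward as they close: fully open they stand 13 mm farther back than shut.
Start: joints at [1.099, 0.417, -0.01, 1.614, 0.005, 1.111, -0.053], TCP at [260.99, -567.876, 208.06] pointing down, gripper open.
Joint ranges: [-2.81, 2.81], [-0.39, 2.02], [-1.27, 1.25], [0.06, 2.57], [-1.19, 4.33], [0.19, 2], [-2.82, 2.82]. Speed limits (rad/s): [1.89, 1.89, 2.39, 2.39, 3.01, 3.01, 3.01].

### API

Orientations are given as [roll, pitch, yaw] about the fixed x, y, z axes, in that order (R = Rz(yaw) Ry(pitch) Rx(roll)).
In Python, from bench import r gives the robot as it stands.
- The arm moves only by the tool jog_arm, never from a script. Its arguments are lists of equal length, an entry for each row: "travel": the shift along the tool's x, y, z in units of 40 mm (1.0 is 40 mm), a list of three; "dr": the turn, a rotation vector about the tool's x, y, z in rad, a list of three; "hand": the finger opening in mm, from 0 to 85.4. A call has 1 to 5 rows; each row is the pose to reach, as a shift and turn from the pose measured when the call began, along the tool's axes at that moment; what a row does not reach only later rows make up. A row lasts 1/8 s, in which the tool goes at most 62.5 mm and 10.7 degrees, less where a joint would pass 70% of its speed; a pose out of reach is approached as far as the arm can. A call with a gripper value outside its range is refused whole. The fingers move at their own pace and stop on an object; the grip force is fixed at half the most. Time passes only in rows, so rows that repeat a pose let the fingers close. It gives the time, the measured TCP pose, the force and the opening at its end, in the units of the state.
- r.observe(): the state, without advancing time (a new reading comes with each control period).
- r.grab_frame(name): name is "scene" or "top" or "wrist"; returns a dict with "color" (420x560x3 uint8, red, green, blue), "intrinsics" (3x3 intrinsics, pixels), "R" (3x3) and "t" (3): a world point X has camera coordinates R X + t. Camera axes: x right, y down, z forward; pixel columns grow to the right and rows downward; lengths in mm; the calibration is good to about 2 mm. A picture is of the moment at which its call begins. There is no depth.
- r.sign_off(): hands the job in, once; it reports no verdict.
Trained networks look in a picture, given as the dict that the camera call returned (one of the last four; its "shot" number tells which), for a name from the list of things; names that differ only in an ending like _2 or _b are one class to them, and where a whole thing is asked for, a point or a joint stands for the part that bears it (a point fixed in the world has none). Each returns a list of dicts, best first, with "p" (0 to 1); they miss things now and then, are a little off and sometimes report something else, mostly with a low value. They report only what shows in the picture. A call takes as long as a camera call. They do not tell look-alikes from the thing itself.
- r.boxes_of(target, picture): "position" ([row, column] in pixels, amid what is visible of it).
- r.tip_of(target, picture): "position" ([row, column] in pixels: a listed point, or the origin of a listed thing).
The state is a dict: "clock": time; "q": joint angles; "joint_velocities": joint speeds; "joint_efforts": joint torques, N m; "position": TCP position; "eef_rot": TCP orientation; "contact_force": force on the tool from outside, world axes, zero at the start; "ft_torque": the same for the moment, N m; "grip_width": opening from 0.0 (shut) to 1.0 (fully open).
Only numpy, scipy, OpenCV 4.12 (cv2) and the standard library are available. Lean on these libraries where they do the work, as an engineer would, in place of code of your own. Each camera call takes 0.05 s, during which the arm holds its last target.

### The job

Assemble the small lamp in the two-cheeked nest on the bench: stand the steel cup squarely in the nest, mouth up, lay the spacer ring flat on the cup, then set the lens cover on top, clips down, and press on it until its clips snap in and it sits flush on the ring. Do not let up after the click: keep pressing the cover down with a firm, steady push of about 15 N so that it beds in, and finish while you are still pressing. Leave the bowls, mug, bottle and carton where they are.

Things in the scene. Friction and masses are not known exactly. Their poses are not given: they have to be found in the camera images.
- nest: assembly nest fixed to the bench: aluminium plate 120 x 120 x 10 mm with two grey steel cheeks, curved walls 12 mm thick facing each other across a round pocket 59 mm wide. Origin: centre of the plate's underside; z up along the pocket's axis. Cheeks stand on the +y and -y sides, tops 46 mm above the origin. Between them a finger cut-out 40 mm wide runs right through along the nest's x axis, down to the plate
- nest_floor (a point): centre of the pocket's floor (the plate's top), 10 mm above the nest's origin, axes as the nest. A gripper that closes along the nest's x axis can set parts right down here. The upper 7 mm of the cheeks' inner edges flare out by 4 mm as a lead-in
- cup: pressed-steel lamp cup, round, 56 mm outside diameter, 24 mm tall, about 0.11 kg, standing mouth up on the bench. Origin: centre of its underside, z up. In the nest its underside lies on the pocket's floor
- cup_mouth (a point): centre of the cup's mouth, level with its rim, 24 mm above the cup's origin. The rim is rolled inward to a lip 3 mm thick that leaves an opening of 38 mm; below the lip the bore is 48 mm wide; the inner floor is 20 mm below this point
- spacer: plain aluminium spacer ring lying flat on the bench, 56 mm outside and 47 mm inside diameter, 10 mm high, 0.03 kg. Origin: centre of its underside, z up. Its place is flat on the cup's rim, held sideways by the nest's cheeks
- cover: lens cover, about 0.08 kg: white disc 56 mm across, 6 mm thick, on a grey skirt 32 mm across that points down 25 mm and on which it stands on the bench. Origin: centre of the skirt's bottom, z up; the disc lies 25 to 31 mm above it. Four spring clips stand out of the skirt, widest (43 mm across) 9 mm above the origin. May be fitted at any yaw; fully home, its origin is 9 mm above the cup's
- cover_top (a point): centre of the disc's flat top, 31 mm above the cover's origin; press near here, straight down. Set on, the cover stops about 11 mm high, clips on the cup's lip. Pressing takes 8 to 16 N, rising over some 5 mm; then the clips pass the lip (now and then in two goes), the force drops suddenly and it goes the last 6 mm easily, until the disc is flush on the ring and stops hard, its top 50 mm above the nest's origin
- bowls: bystander: stack of seven steel bowls, 104 mm across, 100 mm tall; origin under its centre
- mug: bystander: lidded steel mug, 84 mm across, 114 mm tall, handle at its +y side; origin under its centre
- bottle: bystander: clear plastic bottle, 66 mm across, 205 mm tall; origin under its centre
- carton: bystander: open carton of studs, 130 x 90 x 55 mm; origin under its centre
Not all that is in view belongs to the job. What is shaped like the cover but red is not meant.

How it is judged:
By the outcome, as a careful person would: the job done as asked, in the order asked, and still so for the second after the job is handed in, while the arm keeps its last pose, push and grip.
It also fails if it takes over 67 s, if anything falls off the work surface, if the arm or the gripper's body presses on something with over 40 N, if the wrist force passes 120 N, or if a joint passes its speed limit or range.

## Working session

There is one attempt and no reset: what is moved stays moved. The work goes in short steps, Python scripts to look and compute and a tool call to move; the robot and the scene stay as the last step left them, time stands still between calls to the robot, and variables do not carry over. Pictures are saved under pics/ and viewed, and the job is handed in when it is done.

Besides the shell and the picture viewer there is one more tool, called after ">>>" as name(argument=value, ...) on one line, values as JSON. jog_arm: Moves the arm, as the interface text tells. Its arguments: {"type":"object","properties":{"travel":{"type":"array","items":{"type":"array","items":{"type":"number"}}},"dr":{"type":"array","items":{"type":"array","items":{"type":"number"}}},"hand":{"type":"array","items":{"type":"number"}}},"required":["travel","dr","hand"]}

```bash
ls; mkdir -p pics; python3 - <<'E'
from bench import r
import cv2
print(r.observe(), r.hold_point_z)
for n in ("scene","top","wrist"):
    f=r.grab_frame(n); cv2.imwrite(f"pics/{n}0.png",f["color"][:,:,::-1])
    print(n,f["shot"],f["intrinsics"].tolist(),f["R"].tolist(),f["t"].tolist())
    if n!="wrist":
      for t in ("nest","nest_floor","cup","cup_mouth","spacer","cover","cover_top"):
        print(t,[(d["p"],d["position"]) for d in r.tip_of(t,f)][:4])
E
```

```text
pics
{'clock': 0.0, 'q': array([ 1.09849185,  0.41795735, -0.01033547,  1.61419601,  0.00471322,
        1.11067606, -0.05298024]), 'joint_velocities': array([-0.00033579,  0.00066952,  0.00214978,  0.00121128, -0.0008078 ,
       -0.00194489,  0.00152749]), 'joint_efforts': array([-1.68578015e-03, -8.64447498e+01,  6.78260587e-01, -4.34910393e+01,
        1.90173107e-02,  7.38405070e-03, -1.07404279e-05]), 'position': array([ 260.84498088, -567.54741715,  207.46133274]), 'eef_rot': array([-3.14038312e+00,  8.96219175e-05,  4.30868188e-01]), 'contact_force': array([ 0.47482233,  0.18352729, -0.10951375]), 'ft_torque': array([-0.03129718, -0.00065545, -0.02064257]), 'grip_width': 0.9970642649250976} 18.700000000000003
scene 1 [[514.1032874427552, 0.0, 270.7163028551225], [0.0, 514.1032874427552, 210.90829187541664], [0.0, 0.0, 1.0]] [[-0.533897570766035, 0.8455486158164238, 0.0009603234125803679], [0.5544168198999064, 0.3509277645161524, -0.7546334831583945], [-0.638416301281696, -0.4023645640245, -0.6561458556412383]] [245.93926408239406, -249.98909373007297, 1641.592731135921]
nest 
[... 818 characters left out ...]
82, [159.8, 291.4])]
cup_mouth [(0.76, [158.1, 288.0])]
spacer [(0.71, [149.2, 381.3]), (0.64, [228.8, 200.4])]
cover [(0.71, [209.1, 402.9]), (0.57, [149.6, 382.9]), (0.53, [194.2, 339.2]), (0.5, [258.6, 347.1])]
cover_top [(0.77, [208.7, 407.9]), (0.77, [193.1, 338.4]), (0.74, [257.4, 347.0]), (0.58, [227.0, 375.7])]
wrist 3 [[291.48873211007424, 0.0, 277.6909035031378], [0.0, 291.48873211007424, 210.33181839943953], [0.0, 0.0, 1.0]] [[0.41719957605012237, -0.9088148542130196, -0.0002729567150246558], [-0.8707067273265858, -0.39979172442165284, 0.2864199226174567], [-0.2604118060530802, -0.11925660504027073, -0.9581041453946664]] [-624.9808916708303, -37.95392146515862, 379.58628388093393]
```

View pics/scene0.png

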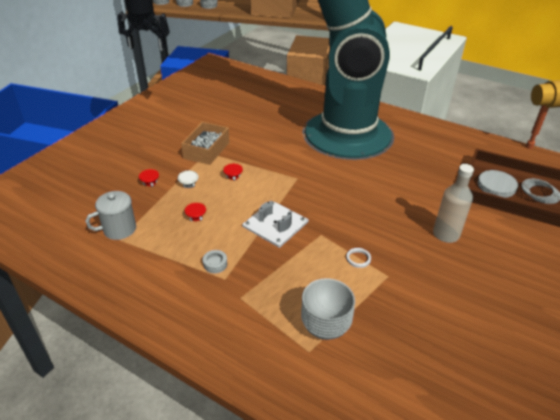

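View pics/top0.png

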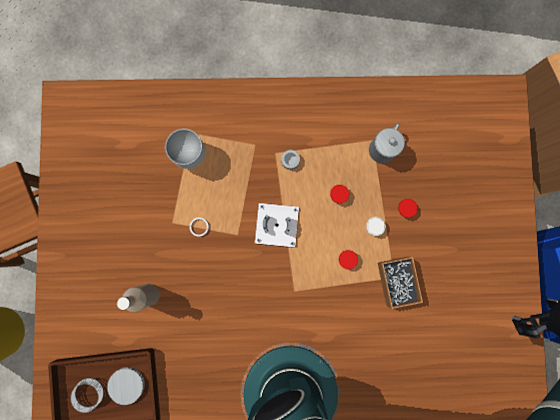

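View pics/wrist0.png

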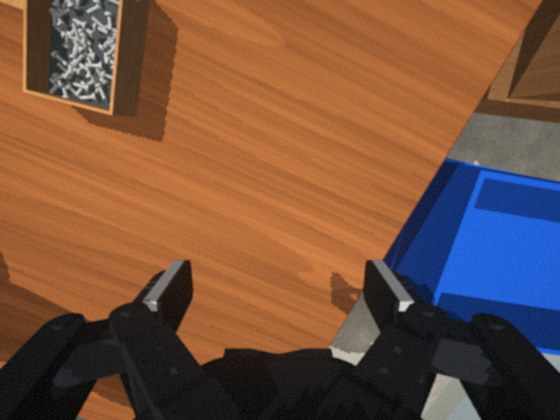

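The top view shows a white disc at (226,375), with red look-alikes at (194,340), (260,348) and (209,408). The cup is at (159,291), with no rival. The spacer is at (227,199); the rings on the tray at (395,87) and (386,125) could be taken for it. The nest is at (225,277). I'll check these in a close crop and compute first positions.

```bash
cat > h.py <<'E'
import numpy as np, cv2
from bench import r
def ray(f,rc,z):
    K=np.array(f["intrinsics"]);R=np.array(f["R"]);t=np.array(f["t"])
    d=R.T@np.linalg.inv(K)@np.array([rc[1],rc[0],1.]); c=-R.T@t
    return c+d*(z-c[2])/d[2]
def proj(f,X):
    p=np.array(f["R"])@np.array(X)+np.array(f["t"]); p=np.array(f["intrinsics"])@p
    return p[1]/p[2],p[0]/p[2]
def crop(f,r0,r1,c0,c1,k,name):
    im=f["color"][r0:r1,c0:c1,::-1]; cv2.imwrite("pics/"+name,cv2.resize(im,None,fx=k,fy=k,interpolation=cv2.INTER_CUBIC))
E
python3 - <<'E'
from h import *
T=r.grab_frame("top");S=r.grab_frame("scene")
for n,a,b,z in [("cover",(226,375),(178,188),31),("cup",(159,291),(259,214),24),("spacer",(227,199),(257,359),10),("nest",(225,277),(222,275),10),("red1",(194,340),(211,195),31),("red2",(260,348),(171,233),31),("red3",(209,408),(177,149),31)]:
    print(n,ray(T,a,z).round(),ray(S,b,z).round())
a=T["color"][135:275,180:430,::-1]; cv2.imwrite("pics/c1.png",cv2.resize(a,None,fx=3.2,fy=3.2,interpolation=cv2.INTER_CUBIC))
E
```

```text
cover [ 482. -256.   31.] [ 489. -251.   31.]
cup [686. -14.  24.] [691. -10.  24.]
spacer [488. 263.  10.] [492. 266.  10.]
nest [491.  30.  10.] [494.  34.  10.]
red1 [ 578. -156.   31.] [ 587. -148.   31.]
red2 [ 384. -174.   31.] [ 397. -165.   31.]
red3 [ 530. -355.   31.] [ 543. -344.   31.]
```

View pics/c1.png

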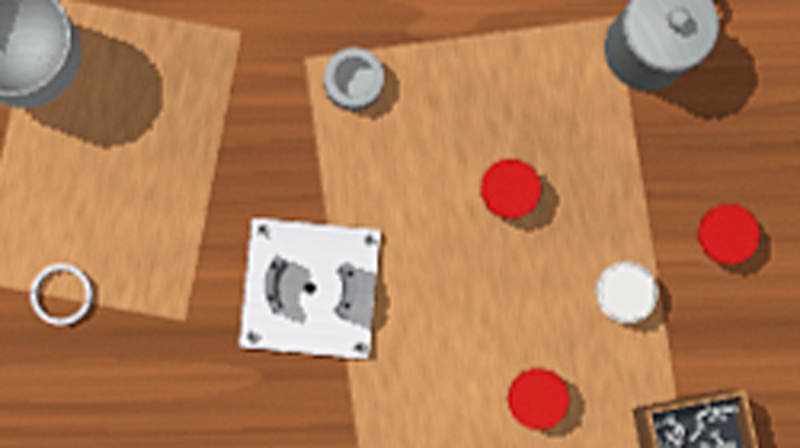

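```bash
cat >> h.py <<'E'
from scipy.spatial.transform import Rotation as Ro
def tool():
    o=r.observe(); return np.array(o["position"]),Ro.from_euler("xyz",o["eef_rot"]),o
def go(X,yaw,roll=np.pi,pitch=0):
    p,R,o=tool(); d=R.inv().apply(np.array(X)-p)/40; v=(R.inv()*Ro.from_euler("xyz",[roll,pitch,yaw])).as_rotvec()
    print("travel",d.round(3).tolist(),"dr",v.round(3).tolist(),"| at",p.round(1),np.round(o["eef_rot"],3),"F",np.round(o["contact_force"],1),"g",round(o["grip_width"],3),"t",round(o["clock"],2))
E
python3 - <<'E'
from h import *
p,R,o=tool(); f=r.grab_frame("wrist")
c=-np.array(f["R"]).T@np.array(f["t"]); print("cam in tool",R.inv().apply(c-p).round(1),"axis",R.inv().apply(np.array(f["R"])[2]).round(3),o["q"].round(3))
go([560,-14,260],1.48)
E
```

```text
cam in tool [ 7.210e+01  1.000e-01 -1.663e+02] axis [-0.286 -0.     0.958] [ 1.099  0.417 -0.01   1.614  0.005  1.111 -0.053]
travel [12.575, -9.461, -1.298] dr [-0.0, 0.0, -1.049] | at [ 260.9 -567.9  208.1] [-3.141  0.     0.431] F [0.6 0.  0.4] g 1.001 t 1.0
```

```bash
python3 -c "
from h import *
go([493,45,180],1.48)"
```

```text
travel [11.669, -11.501, 0.702] dr [-0.0, 0.0, -1.049] | at [ 260.9 -567.9  208.1] [-3.141  0.     0.431] F [0.6 0.  0.4] g 1.001 t 1.0
```

>>> jog_arm(travel=[[11.67,-11.5,0.7],[11.67,-11.5,0.7],[11.67,-11.5,0.7],[11.67,-11.5,0.7],[11.67,-11.5,0.7]], dr=[[0,0,-1.049],[0,0,-1.049],[0,0,-1.049],[0,0,-1.049],[0,0,-1.049]], hand=[85,85,85,85,85])

```text
clock: 1.62
position: [372.0, -274.1, 194.9]
eef_rot: [3.141, 0.001, 1.374]
contact_force: [0.9, -0.6, -0.4]
grip_width: 0.994
```

```bash
python3 -c "
from h import *
go([493,45,180],1.48)"
```

```text
travel [8.414, 1.409, 0.37] dr [0.001, 0.001, -0.106] | at [ 372.  -274.1  194.9] [3.141e+00 1.000e-03 1.374e+00] F [ 0.9 -0.6 -0.4] g 0.994 t 1.62
```

>>> jog_arm(travel=[[8.41,1.41,0.37],[8.41,1.41,0.37],[8.41,1.41,0.37],[8.41,1.41,0.37],[8.41,1.41,0.37]], dr=[[0,0,-0.106],[0,0,-0.106],[0,0,-0.106],[0,0,-0.106],[0,0,-0.106]], hand=[85,85,85,85,85])

```text
clock: 2.25
position: [482.7, 17.9, 181.6]
eef_rot: [3.14, 0.001, 1.48]
contact_force: [1.2, -0.6, -0.4]
grip_width: 1.0
```

```bash
python3 -c "
from h import *
go([493,45,180],1.48)"
```

```text
travel [0.698, 0.195, 0.039] dr [0.001, 0.001, -0.0] | at [482.7  17.9 181.6] [3.14e+00 1.00e-03 1.48e+00] F [ 1.2 -0.6 -0.4] g 1.0 t 2.25
```

>>> jog_arm(travel=[[0.7,0.2,0],[0.7,0.2,0],[0.7,0.2,0]], dr=[[0,0,0],[0,0,0],[0,0,0]], hand=[85,85,85])

```text
clock: 2.62
position: [493.0, 44.3, 181.5]
eef_rot: [3.14, 0.001, 1.479]
contact_force: [0.9, -0.8, 0.8]
grip_width: 0.997
```

```bash
cat >> h.py <<'E'
def shot(name,views=("wrist",)):
    out=[]
    for v in views:
        f=r.grab_frame(v); cv2.imwrite("pics/%s_%s.png"%(name,v),f["color"][:,:,::-1]); out.append(f)
        np.save("pics/%s_%s.npy"%(name,v),f,allow_pickle=True)
    return out
def load(n): return np.load("pics/"+n+".npy",allow_pickle=True).item()
E
python3 -c "
from h import *
go([493,45,180],1.48)
f,=shot('nest')
for t in ('nest_floor','nest','cup_mouth'):
  for d in r.tip_of(t,f)[:2]: print(t,d['p'],d['position'],ray(f,d['position'],{'nest_floor':10,'nest':0,'cup_mouth':24}[t]))
"
```

```text
travel [0.018, -0.001, 0.037] dr [0.001, 0.001, -0.001] | at [493.   44.3 181.5] [3.140e+00 1.000e-03 1.479e+00] F [ 0.9 -0.8  0.8] g 0.997 t 2.62
nest_floor 0.69 [192.7, 277.5] [491.58996627  37.54686777  10.        ]
nest 0.91 [198.4, 274.7] [487.28259916  28.36391738   0.        ]
cup_mouth 0.92 [226.2, 447.1] [687.28659881 -17.89156478  24.        ]
```

View pics/nest_wrist.png

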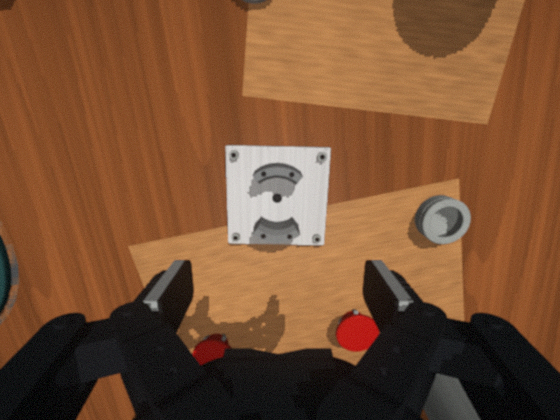

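The plate's corners are at about (146,226), (147,330), (244,228) and (246,328). The pocket hole is at (198,277) and the cup at (219,443). I'll fit the plate precisely.

```bash
python3 - <<'E'
from h import *
f=load("nest_wrist"); im=f["color"].astype(int)
m=((im.min(2)>150)&(im.max(2)-im.min(2)<30)).astype(np.uint8); m[:, :200]=0;m[:,360:]=0;m[270:]=0;m[:130]=0
m=cv2.morphologyEx(m,cv2.MORPH_CLOSE,np.ones((5,5)))
c=max(cv2.findContours(m,0,2)[0],key=cv2.contourArea)
# project contour to z=10 plane then min area rect
P=np.array([ray(f,(y,x),10)[:2] for x,y in cv2.convexHull(c)[:,0]],np.float32)
print(cv2.minAreaRect(P))
for rc in [(198,277)]: print(ray(f,rc,10))
crop(f,130,260,210,345,5,"nestc.png")
# cup: rim
crop(f,185,255,405,480,8,"cupc.png")
E
```

```text
((490.01641845703125, 32.04172897338867), (119.58924865722656, 119.23482513427734), 83.548828125)
[490.3982979   31.13869231  10.        ]
```

View pics/nestc.png

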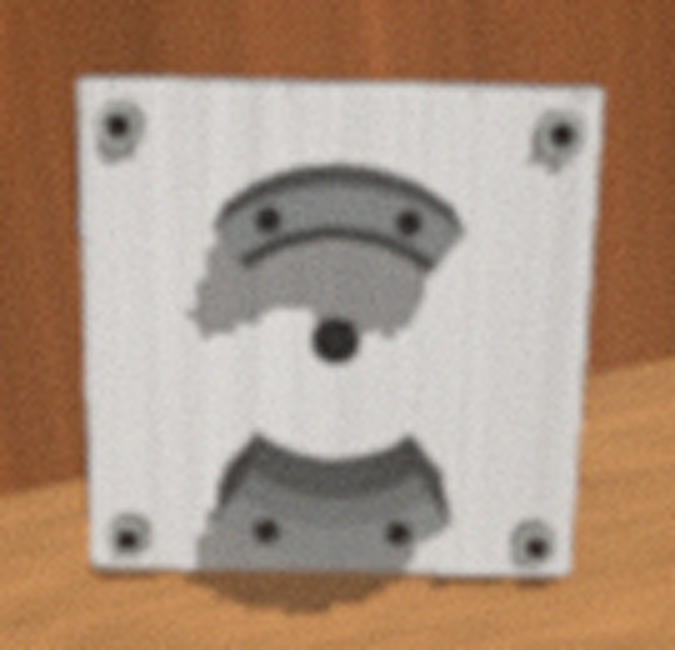

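View pics/cupc.png

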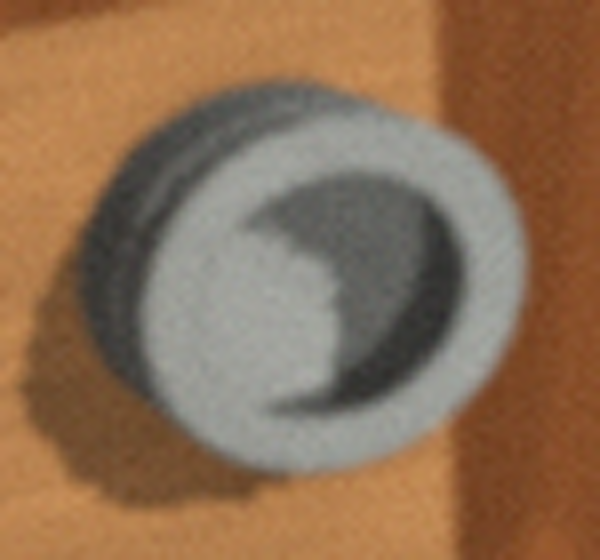

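```bash
python3 -c "
from h import *
print(ray(load('nest_wrist'),(221.2,446.5),24))
go([690,-3,180],1.458)"
```

```text
[686.12225411 -11.53349504  24.        ]
travel [-0.718, 5.01, 0.051] dr [0.002, 0.001, 0.02] | at [493.1  44.1 181.7] [3.140e+00 1.000e-03 1.478e+00] F [-0.5  0.3 -0.3] g 0.996 t 2.83
```

>>> jog_arm(travel=[[-0.72,5.0,0.3],[-0.72,5.0,0.3],[-0.72,5.0,0.3],[-0.72,5.0,0.3],[-0.72,5.0,0.3]], dr=[[0.002,0.001,0.02],[0.002,0.001,0.02],[0.002,0.001,0.02],[0.002,0.001,0.02],[0.002,0.001,0.02]], hand=[85,85,85,85,85])

```text
clock: 3.45
position: [689.8, -3.9, 169.1]
eef_rot: [-3.14, -0.0, 1.457]
contact_force: [-0.7, 0.7, -0.1]
grip_width: 0.996
```

```bash
python3 -c "
from h import *
go([690,-3,180],1.458)
f,=shot('cup')
go([690,-3,180],1.458)
a,b=proj(f,[687,-12,24]); print(a,b)
a=int(a);b=int(b);crop(f,a-40,a+40,b-40,b+40,8,'cupc2.png')
"
```

```text
travel [0.023, 0.003, -0.272] dr [-0.001, -0.0, -0.001] | at [689.8  -3.9 169.1] [-3.14  -0.     1.457] F [-0.7  0.7 -0.1] g 0.996 t 3.45
travel [0.012, 0.02, -0.26] dr [-0.001, 0.0, -0.0] | at [689.1  -3.4 169.6] [-3.14   0.     1.458] F [-1.4  0.2 -1. ] g 0.992 t 3.5
199.66703451672015 276.86244594494275
```

View pics/cupc2.png

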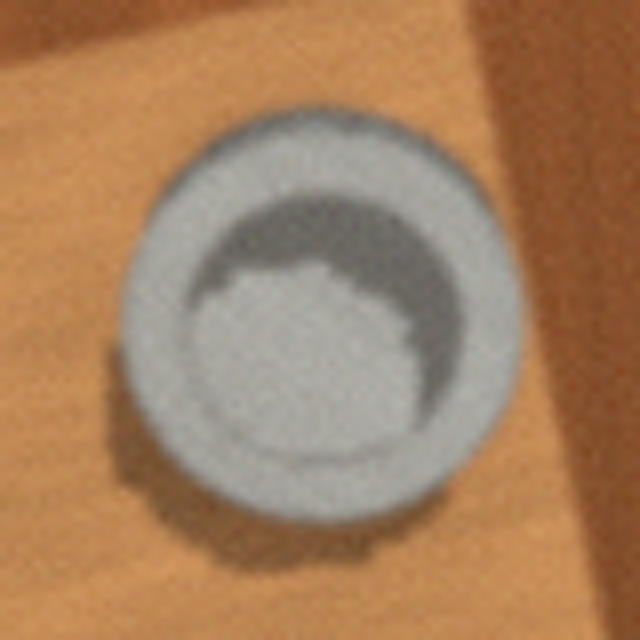

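```bash
python3 -c "
from h import *
print(ray(load('cup_wrist'),(199.1,275.9),24))
X=ray(load('cup_wrist'),(199.1,275.9),24)
go([X[0],X[1],60],1.458)
go([X[0],X[1],3],1.458)
"
```

```text
[686.01986539 -11.23867828  24.        ]
travel [-0.204, -0.052, 2.74] dr [-0.001, 0.0, -0.0] | at [689.1  -3.4 169.6] [-3.14   0.     1.458] F [-1.4  0.2 -1. ] g 0.992 t 3.5
travel [-0.203, -0.05, 4.165] dr [-0.001, 0.0, -0.0] | at [689.1  -3.4 169.6] [-3.14   0.     1.458] F [-1.4  0.2 -1. ] g 0.992 t 3.5
```

>>> jog_arm(travel=[[-0.2,-0.05,1.4],[-0.2,-0.05,2.7],[-0.2,-0.05,3.6],[-0.2,-0.05,4.0],[-0.2,-0.05,4.05]], dr=[[0,0,0],[0,0,0],[0,0,0],[0,0,0],[0,0,0]], hand=[85,85,85,85,85])

```text
clock: 4.12
position: [685.8, -11.0, 8.0]
eef_rot: [-3.14, 0.0, 1.458]
contact_force: [-0.0, -0.6, 0.0]
grip_width: 0.993
```

```bash
python3 -c "
from h import *
go([686,-11.3,4],1.458)
f,=shot('cupg')
"
```

```text
travel [-0.007, 0.006, 0.1] dr [-0.001, 0.0, 0.0] | at [685.8 -11.    8. ] [-3.14   0.     1.458] F [-0.  -0.6  0. ] g 0.993 t 4.12
```

View pics/cupg_wrist.png

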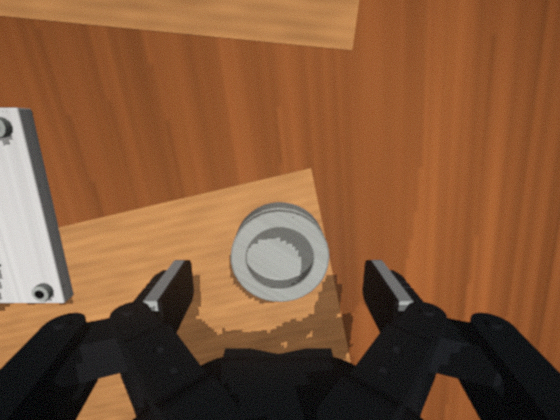

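>>> jog_arm(travel=[[0,0,0.03],[0,0,0.03],[0,0,0.03],[0,0,0.03],[0,0,0.03]], dr=[[0,0,0],[0,0,0],[0,0,0],[0,0,0],[0,0,0]], hand=[45,45,45,45,45])

```text
clock: 4.8
position: [686.4, -11.0, 7.5]
eef_rot: [-3.141, -0.0, 1.458]
contact_force: [-0.9, -0.1, 0.0]
grip_width: 0.528
```

```bash
python3 -c "
from h import *
go([686,-11.3,100],1.458)
f,=shot('cuph')
"
```

```text
travel [-0.009, -0.009, -2.313] dr [-0.0, -0.0, -0.0] | at [686.4 -11.    7.5] [-3.141 -0.     1.458] F [-0.9 -0.1  0. ] g 0.528 t 4.8
```

View pics/cuph_wrist.png

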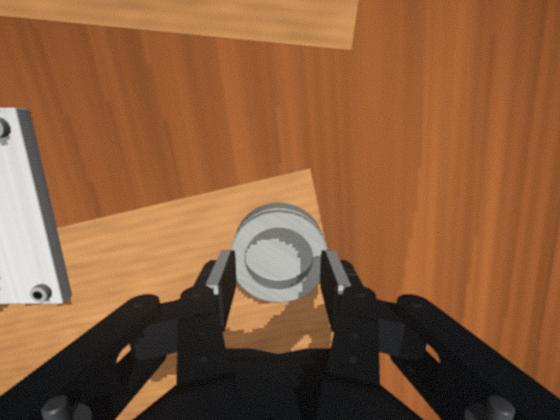

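```bash
python3 -c "
from h import *
crop(load('cuph_wrist'),190,330,180,380,4,'c3.png')
f=load('cuph_wrist')
for z in (10,24,30,40): print(z,[proj(f,[686.4+s*28*np.cos(-.113),-11+s*28*np.sin(-.113),z]) for s in(-1,1)])
"
```

```text
10 [(np.float64(247.19330315971072), np.float64(232.87938045337884)), (np.float64(247.19269511782616), np.float64(324.7711848553914))]
24 [(np.float64(257.3080289698535), np.float64(229.2020190718176)), (np.float64(257.3099511594828), np.float64(328.60066272764107))]
30 [(np.float64(262.1670893281034), np.float64(227.435434267889)), (np.float64(262.1703656128106), np.float64(330.4403759386485))]
40 [(np.float64(271.09935286956744), np.float64(224.18797490874653)), (np.float64(271.1053529963089), np.float64(333.8223538517362))]
```

View pics/c3.png

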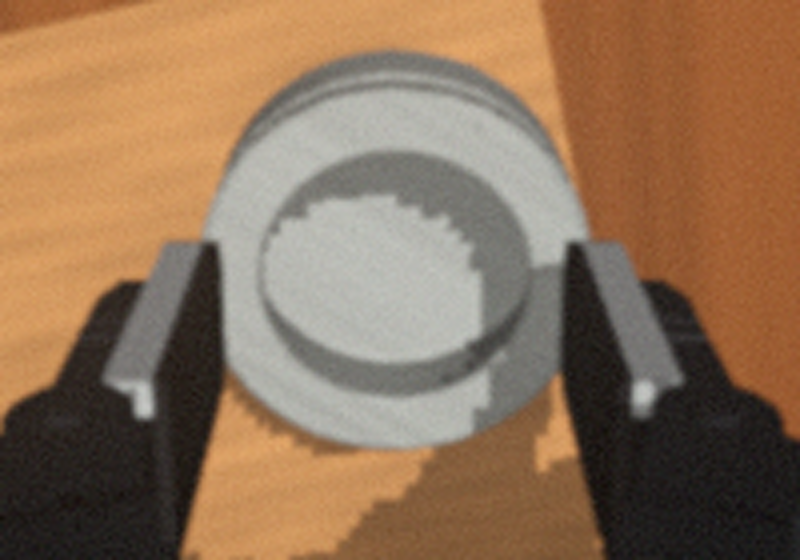

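```bash
python3 -c "
from h import *
f,=shot('cs',('scene',))
print(proj(f,[686,-11,24]),proj(f,[686,-11,8]),proj(f,[686,-11,35]))
a,b=[int(v) for v in proj(f,[686,-11,40])]
crop(f,a-50,a+40,b-60,b+60,6,'c4.png')
"
```

```text
(np.float64(257.6350033185628), np.float64(214.83865359979396)) (np.float64(262.3878502228418), np.float64(215.3197936285871)) (np.float64(254.3185743229022), np.float64(214.50292497764417))
```

View pics/c4.png

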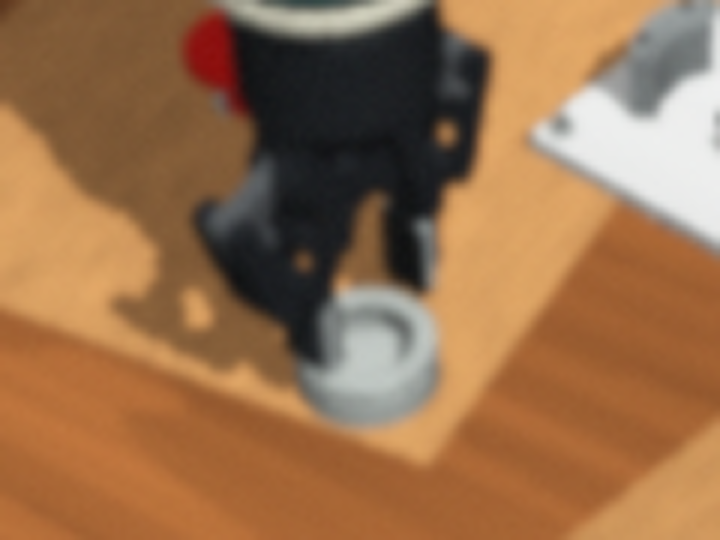

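The scene crop shows the fingertips standing above the cup rim, at crop pixels (320,360) and (425,285). They are at about z=35 although the TCP reads 7.5, so the true tips sit roughly 25–30 mm behind the reported TCP. I'll open, then go lower in careful steps while watching the force.

>>> jog_arm(travel=[[0,0,0],[0,0,0],[0,0,0],[0,0,0.2],[0,0,0.3]], dr=[[0,0,0],[0,0,0],[0,0,0],[0,0,0],[0,0,0]], hand=[85,85,85,85,85])

```text
clock: 5.52
position: [686.0, -11.0, -5.4]
eef_rot: [-3.141, 0.0, 1.458]
contact_force: [-0.8, -0.1, -0.7]
grip_width: 0.996
```

```bash
python3 -c "
from h import *
f,=shot('cupo')
go([686,-11.3,-22],1.458)
"
```

```text
travel [-0.006, 0.007, 0.404] dr [-0.002, 0.0, -0.0] | at [685.8 -11.   -5.8] [-3.14   0.     1.458] F [-0.8 -0.3 -0. ] g 0.996 t 5.58
```

View pics/cupo_wrist.png

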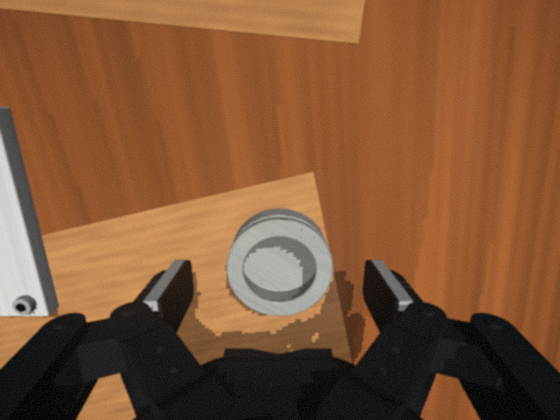

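>>> jog_arm(travel=[[0,0,0.15],[0,0,0.28],[0,0,0.38],[0,0,0.4]], dr=[[0,0,0],[0,0,0],[0,0,0],[0,0,0]], hand=[85,85,85,85])

```text
clock: 6.08
position: [685.6, -11.0, -22.2]
eef_rot: [-3.14, 0.0, 1.458]
contact_force: [-2.2, 0.4, 0.2]
grip_width: 0.995
```

>>> jog_arm(travel=[[0,0,0],[0,0,0],[0,0,0],[0,0,0],[0,0,0]], dr=[[0,0,0],[0,0,0],[0,0,0],[0,0,0],[0,0,0]], hand=[45,45,45,45,45])

```text
clock: 6.7
position: [685.9, -11.0, -21.4]
eef_rot: [-3.14, 0.0, 1.458]
contact_force: [-2.7, -0.1, 6.4]
grip_width: 0.63
```

```bash
python3 -c "
from h import *
go([686,-11.3,80],1.458)
f,=shot('cupg2')
"
```

```text
travel [-0.008, 0.001, -2.536] dr [-0.001, 0.0, -0.0] | at [685.9 -11.  -21.4] [-3.14   0.     1.458] F [-2.7 -0.1  6.4] g 0.63 t 6.7
```

View pics/cupg2_wrist.png

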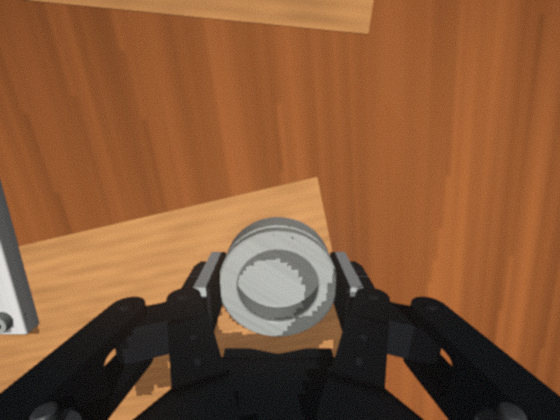

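>>> jog_arm(travel=[[0,0,-0.5],[0,0,-1.5],[0,0,-2.5],[0,0,-2.5]], dr=[[0,0,0],[0,0,0],[0,0,0],[0,0,0]], hand=[45,45,45,45])

```text
clock: 7.25
position: [688.1, -10.8, 83.3]
eef_rot: [3.137, -0.0, 1.458]
contact_force: [0.6, -0.8, -1.6]
grip_width: 0.631
```

```bash
python3 -c "
from h import *
f,=shot('cupl')
go([490.2,31.5,70],1.458)
crop(f,180,350,180,380,4,'c5.png')
"
```

```text
travel [0.502, -5.007, 0.265] dr [0.002, 0.0, -0.0] | at [686.9 -11.   81. ] [3.14  0.    1.458] F [ 0.6 -0.9 -2.1] g 0.636 t 7.3
```

View pics/c5.png

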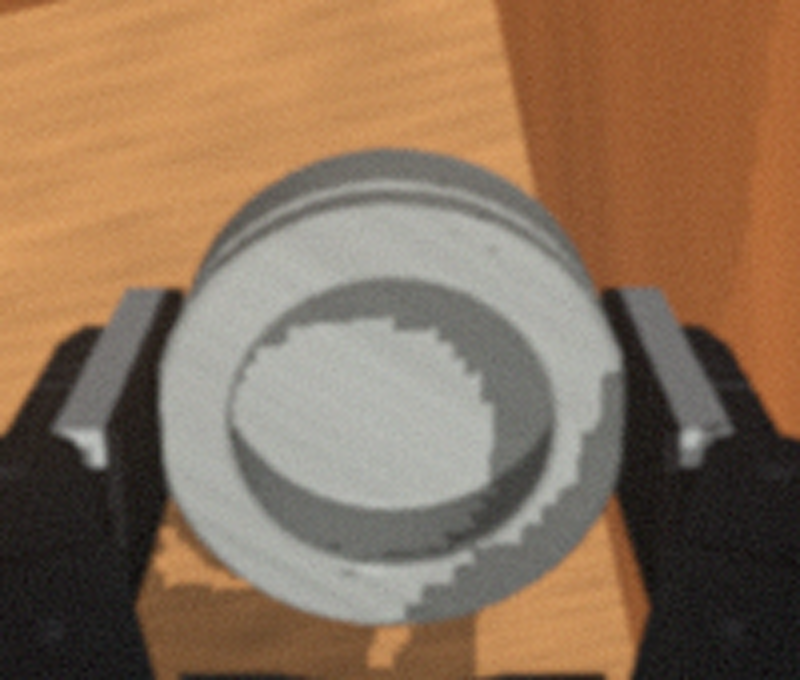

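```bash
python3 -c "
from h import *
f=load('cupl_wrist')
# tool pose from camera pose: cam in tool fixed
c=-np.array(f['R']).T@np.array(f['t']); R=Ro.from_euler('xyz',[np.pi,0,1.458])
p=c-R.apply([72.1,.1,-166.3]); print('tcp',p)
X=ray(f,(282.6,277.4),p[2]+45.4); print(R.inv().apply(X-p))
X=ray(f,(282.6,277.4),p[2]+46.4); print(R.inv().apply(X-p))
"
```

```text
tcp [686.68217418 -10.47960588  83.3650156 ]
[  0.83520086   0.44929039 -45.4       ]
[  1.42465329   0.44640131 -46.4       ]
```

>>> jog_arm(travel=[[0.5,-5.0,0.1],[0.5,-5.0,0.1],[0.5,-5.0,0.1],[0.5,-5.0,0.1],[0.5,-5.0,0.1]], dr=[[0,0,0],[0,0,0],[0,0,0],[0,0,0],[0,0,0]], hand=[45,45,45,45,45])

```text
clock: 7.92
position: [490.3, 31.3, 76.7]
eef_rot: [3.14, 0.0, 1.458]
contact_force: [0.1, -0.2, -0.8]
grip_width: 0.631
```

```bash
python3 -c "
from h import *
go([490.2,31.2,32],1.458)
f,=shot('cupn')
"
```

```text
travel [-0.002, -0.005, 1.118] dr [0.002, 0.0, 0.0] | at [490.3  31.3  76.7] [3.14  0.    1.458] F [ 0.1 -0.2 -0.8] g 0.631 t 7.92
```

View pics/cupn_wrist.png

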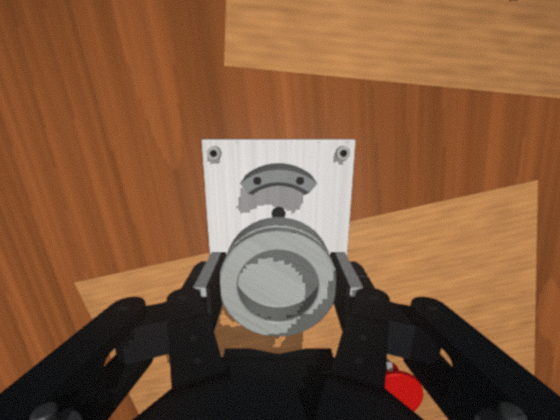

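The cup is centred on the nest and the plate edges are square to the tool. I'll descend.

>>> jog_arm(travel=[[0,0,0.8],[0,0,1.4],[0,0,1.55],[0,0,1.7],[0,0,1.8]], dr=[[0,0,0],[0,0,0],[0,0,0],[0,0,0],[0,0,0]], hand=[45,45,45,45,45])

```text
clock: 8.6
position: [492.1, 31.7, 5.0]
eef_rot: [3.138, -0.001, 1.458]
contact_force: [-2.7, 5.0, 1.4]
grip_width: 0.629
```

```bash
python3 -c "
from h import *
go([490.2,31.2,-10],1.458)
"
```

```text
travel [-0.018, -0.047, 0.376] dr [0.003, -0.001, -0.0] | at [492.1  31.7   5. ] [ 3.138e+00 -1.000e-03  1.458e+00] F [-2.7  5.   1.4] g 0.629 t 8.6
```

>>> jog_arm(travel=[[0.01,-0.03,0.1],[0.01,-0.03,0.2],[0.01,-0.03,0.3],[0.01,-0.03,0.36],[0.01,-0.03,0.38]], dr=[[0.003,0,0],[0.003,0,0],[0.003,0,0],[0.003,0,0],[0.003,0,0]], hand=[45,45,45,45,45])

```text
clock: 9.22
position: [490.9, 32.2, -10.3]
eef_rot: [3.142, -0.001, 1.458]
contact_force: [0.1, -0.7, -1.0]
grip_width: 0.631
```

```bash
python3 -c "
from h import *
go([490.2,31.2,-11],1.458)
"
```

```text
travel [-0.026, -0.016, 0.017] dr [0.0, -0.001, -0.0] | at [490.9  32.2 -10.3] [ 3.142e+00 -1.000e-03  1.458e+00] F [ 0.1 -0.7 -1. ] g 0.631 t 9.22
```

>>> jog_arm(travel=[[0,0,0.03],[0,0,0.04],[0,0,0.05],[0,0,0.05]], dr=[[0,0,0],[0,0,0],[0,0,0],[0,0,0]], hand=[45,45,45,45])

```text
clock: 9.72
position: [491.1, 32.2, -11.6]
eef_rot: [3.141, -0.0, 1.458]
contact_force: [-7.1, -0.2, 20.5]
grip_width: 0.634
```

>>> jog_arm(travel=[[0,0,0],[0,0,0],[0,0,-0.2],[0,0,-1.2],[0,0,-2.2]], dr=[[0,0,0],[0,0,0],[0,0,0],[0,0,0],[0,0,0]], hand=[85,85,85,85,85])

```text
clock: 10.35
position: [490.8, 32.3, 77.8]
eef_rot: [-3.141, -0.0, 1.458]
contact_force: [-0.1, -0.1, -0.2]
grip_width: 0.993
```

```bash
python3 -c "
from h import *
go([490,285,170],1.458)
f,=shot('cupin')
"
```

```text
travel [6.275, -0.729, -2.304] dr [-0.0, -0.0, 0.0] | at [490.8  32.3  77.8] [-3.141 -0.     1.458] F [-0.1 -0.1 -0.2] g 0.993 t 10.35
```

View pics/cupin_wrist.png

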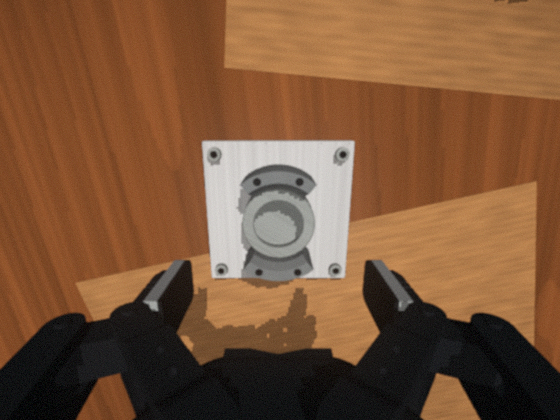

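The cup sits between the cheeks, with its rim centred at (223,278) and the plate square. Next is the spacer.

>>> jog_arm(travel=[[3.0,-0.35,-2.3],[6.1,-0.7,-2.3],[6.1,-0.7,-2.3],[6.1,-0.7,-2.3],[6.1,-0.7,-2.3]], dr=[[0,0,0],[0,0,0],[0,0,0],[0,0,0],[0,0,0]], hand=[85,85,85,85,85])

```text
clock: 11.02
position: [491.2, 282.5, 175.9]
eef_rot: [3.135, -0.003, 1.463]
contact_force: [0.2, -0.6, -0.0]
grip_width: 0.994
```

```bash
python3 -c "
from h import *
f,=shot('sp')
go([490,285,170],1.458)
a,b=[int(v) for v in proj(f,[490,264,10])]; print(a,b); crop(f,a-45,a+45,b-50,b+50,8,'c6.png')
"
```

```text
travel [0.051, -0.039, 0.148] dr [0.006, -0.003, 0.005] | at [491.3 282.8 175.9] [ 3.135e+00 -3.000e-03  1.463e+00] F [-2.8  1.6  0.5] g 0.995 t 11.07
203 278
```

View pics/c6.png

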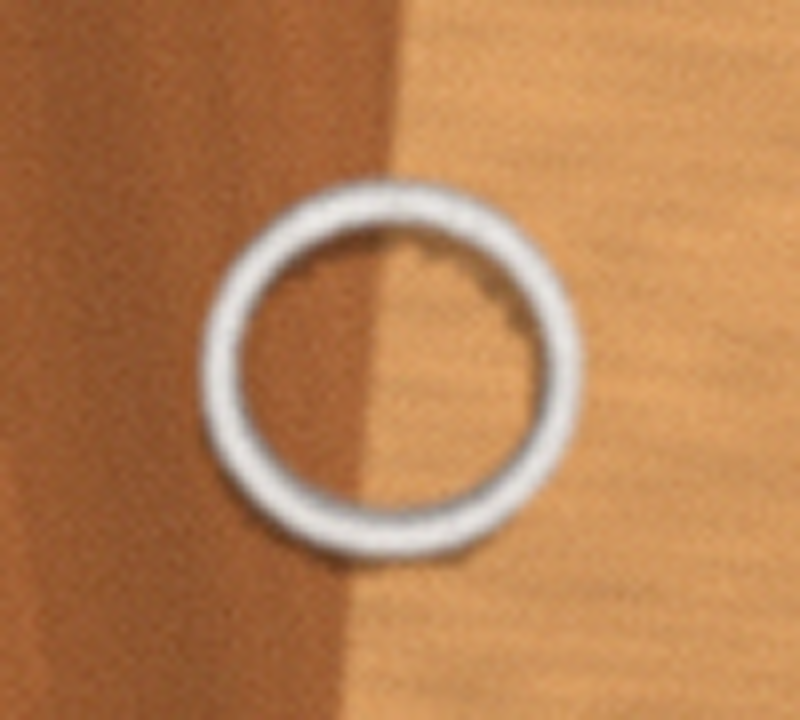

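View pics/sp_wrist.png

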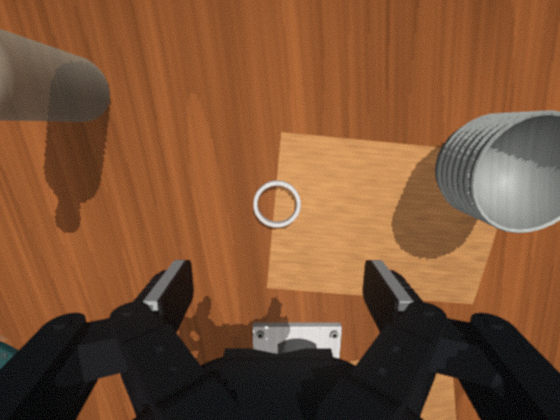

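```bash
python3 -c "
from h import *
X=ray(load('sp_wrist'),(203.6,276.4),10);print(X)
go([X[0],X[1],20],1.458)
go([X[0],X[1],-25],1.458)
"
```

```text
[488.04458875 264.68919936  10.        ]
travel [-0.471, -0.056, 3.896] dr [0.006, -0.003, 0.005] | at [491.3 282.8 175.9] [ 3.135e+00 -3.000e-03  1.463e+00] F [-2.8  1.6  0.5] g 0.995 t 11.07
travel [-0.474, -0.063, 5.021] dr [0.006, -0.003, 0.005] | at [491.3 282.8 175.9] [ 3.135e+00 -3.000e-03  1.463e+00] F [-2.8  1.6  0.5] g 0.995 t 11.07
```

>>> jog_arm(travel=[[-0.47,-0.06,1.5],[-0.47,-0.06,2.9],[-0.47,-0.06,3.9],[-0.47,-0.06,4.2],[-0.47,-0.06,4.2]], dr=[[0.006,-0.003,0.005],[0.006,-0.003,0.005],[0.006,-0.003,0.005],[0.006,-0.003,0.005],[0.006,-0.003,0.005]], hand=[85,85,85,85,85])

```text
clock: 11.7
position: [488.1, 264.4, 8.2]
eef_rot: [-3.141, 0.0, 1.457]
contact_force: [0.5, -0.4, 1.2]
grip_width: 0.995
```

```bash
python3 -c "
from h import *
go([488,264.5,-25],1.458)
f,=shot('sp2')
crop(f,180,350,180,380,4,'c7.png')
"
```

```text
travel [0.002, -0.003, 0.83] dr [-0.0, 0.0, -0.001] | at [488.1 264.4   8.2] [-3.141  0.     1.457] F [ 0.5 -0.4  1.2] g 0.995 t 11.7
```

View pics/c7.png

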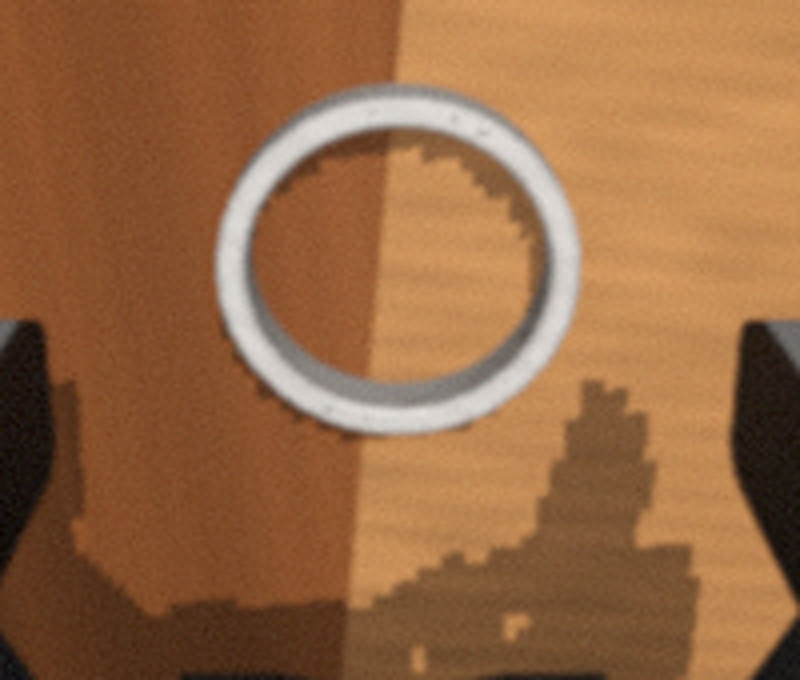

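```bash
python3 -c "
from h import *
print(ray(load('sp2_wrist'),(245.4,279.2),10))
"
```

```text
[488.48118205 265.23442781  10.        ]
```

>>> jog_arm(travel=[[0,0,0.3],[0,0,0.6],[0,0,0.8],[0,0,0.83]], dr=[[0,0,0],[0,0,0],[0,0,0],[0,0,0]], hand=[85,85,85,85])

```text
clock: 12.25
position: [488.2, 264.8, -24.8]
eef_rot: [3.141, -0.0, 1.458]
contact_force: [-0.5, -0.4, 0.0]
grip_width: 0.996
```

```bash
python3 -c "
from h import *
go([488,264.5,-25],1.458)
"
```

```text
travel [-0.007, -0.005, 0.004] dr [0.0, -0.0, -0.0] | at [488.2 264.8 -24.8] [ 3.141 -0.     1.458] F [-0.5 -0.4  0. ] g 0.996 t 12.25
```

>>> jog_arm(travel=[[0,0,0],[0,0,0],[0,0,0],[0,0,0],[0,0,0]], dr=[[0,0,0],[0,0,0],[0,0,0],[0,0,0],[0,0,0]], hand=[48,48,48,48,48])

```text
clock: 12.88
position: [488.4, 264.9, -24.0]
eef_rot: [3.141, -0.0, 1.458]
contact_force: [-4.2, -3.0, 13.2]
grip_width: 0.621
```

```bash
python3 -c "
from h import *
go([488,264.5,70],1.458)
f,=shot('sp3')
crop(f,180,350,180,380,4,'c8.png')
"
```

```text
travel [-0.01, -0.006, -2.35] dr [0.001, -0.0, -0.0] | at [488.4 264.9 -24. ] [ 3.141 -0.     1.458] F [-4.2 -3.  13.2] g 0.621 t 12.88
```

View pics/c8.png

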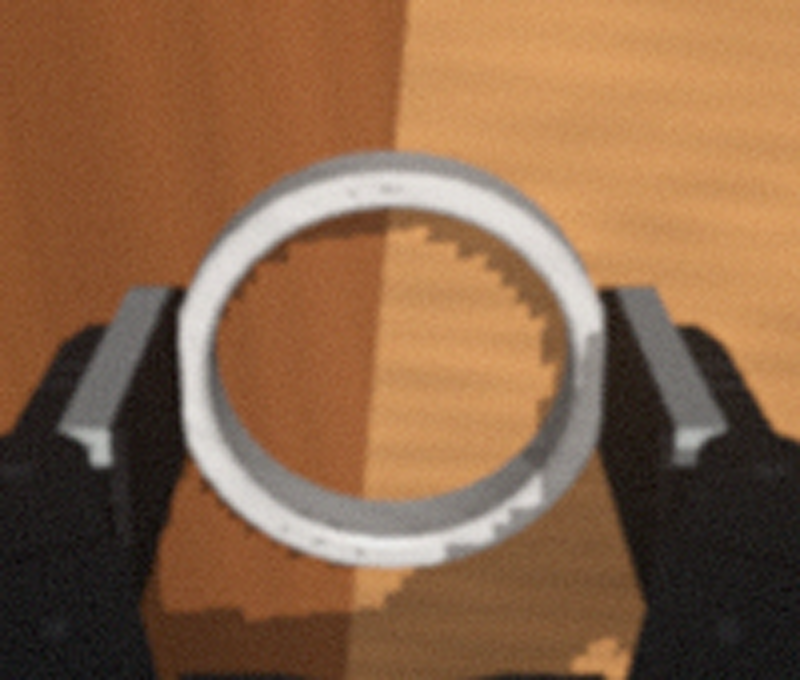

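The ring is held flat between the pads, at opening 0.62. I'll lift it.

>>> jog_arm(travel=[[0,0,-0.4],[0,0,-1.4],[0,0,-2.6],[0,0,-2.7]], dr=[[0,0,0],[0,0,0],[0,0,0],[0,0,0]], hand=[48,48,48,48])

```text
clock: 13.42
position: [489.9, 265.9, 88.0]
eef_rot: [3.136, -0.003, 1.458]
contact_force: [0.1, -0.4, -2.0]
grip_width: 0.62
```

```bash
python3 -c "
from h import *
f,=shot('sp4')
go([490.9,31.9,75],1.458)
crop(f,180,350,180,380,4,'c9.png')
"
```

```text
travel [-5.793, 0.697, 0.283] dr [0.004, -0.002, -0.001] | at [489.4 265.3  86.6] [ 3.137e+00 -2.000e-03  1.457e+00] F [ 0.3 -0.4  0.8] g 0.622 t 13.47
```

View pics/c9.png

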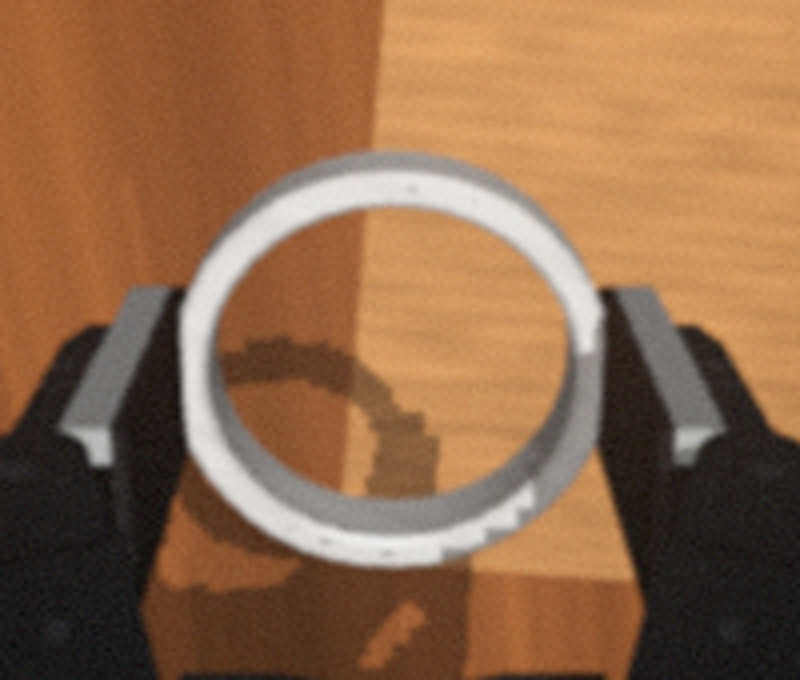

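```bash
python3 -c "
from h import *
f=load('sp3_wrist')
X=ray(f,(271.7,277.6),10); R=Ro.from_euler('xyz',[np.pi,0,1.458])
print(X,R.inv().apply(X-[488.4,264.9,-24]))
"
```

```text
[487.69814662 265.40364614  10.        ] [  0.42144687  -0.75408232 -34.        ]
```

>>> jog_arm(travel=[[-3,0.35,0],[-5.8,0.7,0],[-5.8,0.7,0.2],[-5.8,0.7,0.28],[-5.8,0.7,0.28]], dr=[[0.004,-0.002,0],[0.004,-0.002,0],[0.004,-0.002,0],[0.004,-0.002,0],[0.004,-0.002,0]], hand=[48,48,48,48,48])

```text
clock: 14.1
position: [490.2, 28.0, 74.2]
eef_rot: [-3.14, 0.002, 1.452]
contact_force: [0.7, 1.0, 0.6]
grip_width: 0.621
```

```bash
python3 -c "
from h import *
go([490.9,31.9,20],1.458)
f,=shot('sp5')
"
```

```text
travel [0.102, 0.007, 1.354] dr [-0.002, 0.002, -0.006] | at [490.2  28.   74.2] [-3.140e+00  2.000e-03  1.452e+00] F [0.7 1.  0.6] g 0.621 t 14.1
```

View pics/sp5_wrist.png

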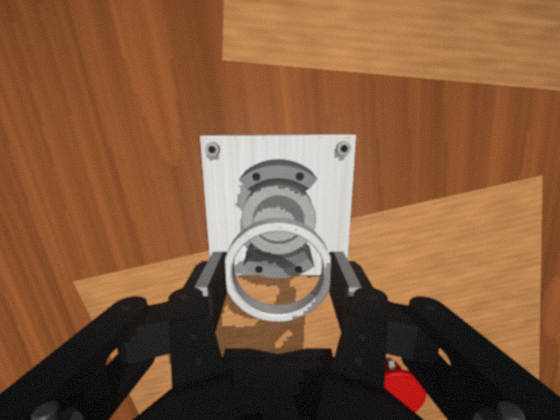

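>>> jog_arm(travel=[[0.1,0.01,0.6],[0.1,0.01,1.1],[0.1,0.01,1.25],[0.1,0.01,1.25],[0.1,0.01,1.25]], dr=[[-0.002,0.002,-0.006],[-0.002,0.002,-0.006],[-0.002,0.002,-0.006],[-0.002,0.002,-0.006],[-0.002,0.002,-0.006]], hand=[48,48,48,48,48])

```text
clock: 14.78
position: [491.7, 34.6, 25.3]
eef_rot: [3.14, -0.002, 1.461]
contact_force: [0.0, 0.5, -0.6]
grip_width: 0.617
```

```bash
python3 -c "
from h import *
go([490.9,31.8,10],1.458)
"
```

```text
travel [-0.073, -0.013, 0.381] dr [0.002, -0.002, 0.003] | at [491.7  34.6  25.3] [ 3.140e+00 -2.000e-03  1.461e+00] F [ 0.   0.5 -0.6] g 0.617 t 14.78
```

>>> jog_arm(travel=[[-0.07,-0.01,0],[-0.07,-0.01,0],[-0.07,-0.01,0]], dr=[[0.002,-0.002,0.003],[0.002,-0.002,0.003],[0.002,-0.002,0.003]], hand=[48,48,48])

```text
clock: 15.15
position: [491.1, 31.8, 25.4]
eef_rot: [3.141, 0.0, 1.458]
contact_force: [0.1, -0.3, 0.5]
grip_width: 0.622
```

```bash
python3 -c "
from h import *
go([490.9,31.8,10],1.458)
"
```

```text
travel [-0.001, -0.004, 0.385] dr [0.0, 0.0, -0.0] | at [491.1  31.8  25.4] [3.141 0.    1.458] F [ 0.1 -0.3  0.5] g 0.622 t 15.15
```

>>> jog_arm(travel=[[0,0,0.15],[0,0,0.28],[0,0,0.36],[0,0,0.38],[0,0,0.39]], dr=[[0,0,0],[0,0,0],[0,0,0],[0,0,0],[0,0,0]], hand=[48,48,48,48,48])

```text
clock: 15.78
position: [490.9, 31.8, 10.0]
eef_rot: [-3.141, 0.001, 1.458]
contact_force: [-6.8, -0.8, 16.3]
grip_width: 0.619
```

```bash
python3 -c "
from h import *
go([490.9,31.8,10],1.458)
"
```

```text
travel [0.0, 0.0, -0.0] dr [-0.0, 0.001, 0.0] | at [490.9  31.8  10. ] [-3.141e+00  1.000e-03  1.458e+00] F [-6.8 -0.8 16.3] g 0.619 t 15.78
```

>>> jog_arm(travel=[[0,0,-0.02],[0,0,-0.02],[0,0,-0.2],[0,0,-1.2],[0,0,-2.2]], dr=[[0,0,0],[0,0,0],[0,0,0],[0,0,0],[0,0,0]], hand=[85,85,85,85,85])

```text
clock: 16.4
position: [490.6, 32.1, 99.3]
eef_rot: [-3.141, 0.001, 1.458]
contact_force: [0.2, -0.2, 0.8]
grip_width: 0.997
```

```bash
python3 -c "
from h import *
f,=shot('spin')
go([486,-242,175],1.458)
a,b=[int(v) for v in proj(f,[491,32,40])]; crop(f,a-60,a+60,b-70,b+70,5,'c10.png')
"
```

```text
travel [-6.84, 0.605, -1.773] dr [0.005, 0.0, 0.001] | at [492.9  32.5 103.9] [3.137 0.    1.459] F [5.2 1.1 8.3] g 0.993 t 16.45
```

View pics/c10.png

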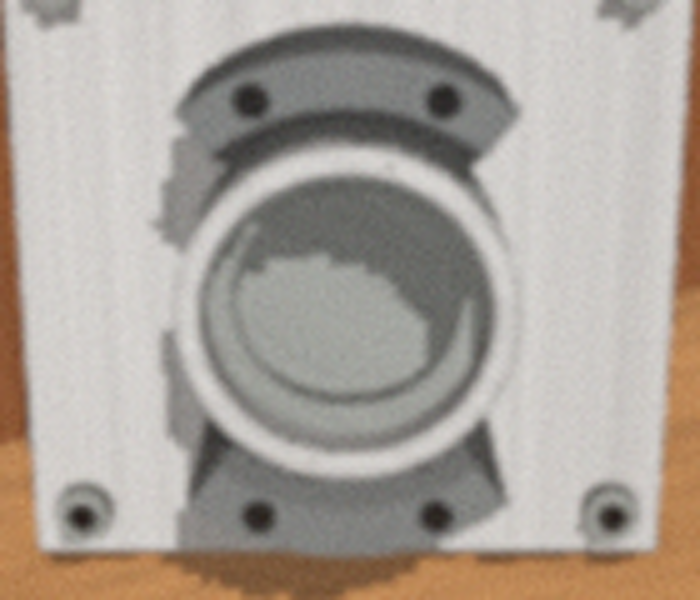

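The ring lies flat and concentric on the cup, between the cheeks. Now the white cover.

>>> jog_arm(travel=[[-2,0.2,-1.7],[-5,0.5,-1.7],[-6.8,0.6,-1.7],[-6.8,0.6,-1.7],[-6.8,0.6,-1.7]], dr=[[0.005,0,0],[0.005,0,0],[0.005,0,0],[0.005,0,0],[0.005,0,0]], hand=[85,85,85,85,85])

```text
clock: 17.08
position: [485.4, -243.4, 172.8]
eef_rot: [3.141, 0.001, 1.456]
contact_force: [1.2, 0.1, -0.6]
grip_width: 0.993
```

>>> jog_arm(travel=[[0,0,0],[0,0,0]], dr=[[0,0,0],[0,0,0]], hand=[85,85])

```text
clock: 17.32
position: [485.4, -242.7, 173.0]
eef_rot: [3.141, 0.001, 1.457]
contact_force: [-1.1, 0.6, -0.3]
grip_width: 0.996
```

```bash
python3 -c "
from h import *
f=load('spin_wrist')
a,b=[int(v) for v in proj(f,[491,32,40])]
print('ring',ray(f,(a-60+310.5/5-.5,b-70+345.5/5-.5),44))
f,=shot('cov')
go([486,-242,170],1.458)
a,b=[int(v) for v in proj(f,[485,-254,31])]; print(a,b); crop(f,a-45,a+45,b-50,b+50,8,'c11.png')
"
```

```text
ring [489.86993678  32.23259572  44.        ]
travel [0.005, 0.011, 0.073] dr [0.0, 0.0, -0.0] | at [ 485.5 -242.2  172.9] [3.141 0.    1.458] F [ 0.4 -0.2 -0.5] g 0.993 t 17.38
202 279
```

View pics/cov_wrist.png

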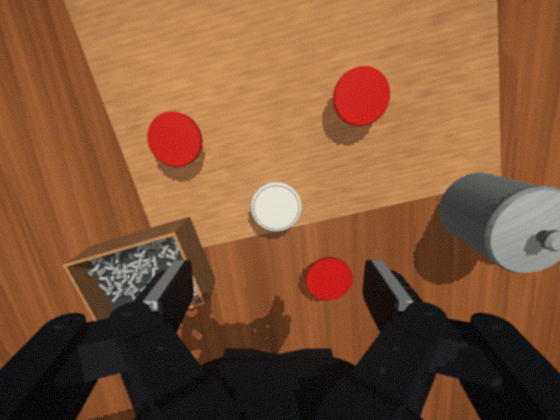

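View pics/c11.png

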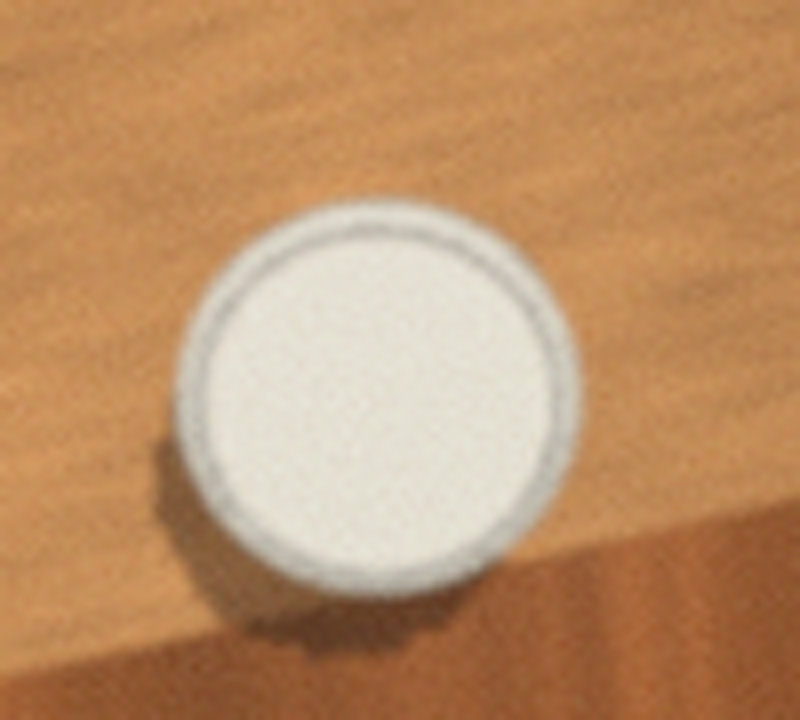

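```bash
python3 -c "
from h import *
f=load('cov_wrist')
for rc in [(222,190),(303,203),(265,67)]: print(ray(f,rc,55))
print('red',ray(f,(279,329),31),ray(f,(139,175),31))
X=ray(f,(206.5,276),31);print(X)
go([X[0],X[1],4],1.458)
print(r.observe()['q'].round(2))
"
```

```text
[ 392.10463735 -257.31743186   55.        ]
[ 387.40365178 -353.6587028    55.        ]
[ 250.52172886 -290.37014128   55.        ]
red [ 533.27449564 -353.78542466   31.        ] [ 386.27070535 -174.15786222   31.        ]
[ 481.11970075 -257.70878135   31.        ]
travel [-0.397, -0.067, 4.223] dr [0.0, 0.0, -0.0] | at [ 485.5 -242.2  172.9] [3.141 0.    1.458] F [ 0.4 -0.2 -0.5] g 0.993 t 17.38
[ 0.83  0.35 -0.52  1.84  0.2   1.    0.11]
```

>>> jog_arm(travel=[[-0.4,-0.07,1.4],[-0.4,-0.07,2.8],[-0.4,-0.07,3.6],[-0.4,-0.07,3.6],[-0.4,-0.07,3.6]], dr=[[0,0,0],[0,0,0],[0,0,0],[0,0,0],[0,0,0]], hand=[78,78,78,78,78])

```text
clock: 18.0
position: [482.0, -257.3, 30.4]
eef_rot: [3.14, 0.001, 1.459]
contact_force: [0.1, 0.7, -0.2]
grip_width: 0.914
```

```bash
python3 -c "
from h import *
f,=shot('cov2')
go([481.1,-257.7,-4],1.458)
crop(f,180,350,180,380,4,'c12.png')
"
```

```text
travel [-0.001, -0.026, 0.866] dr [0.002, 0.001, 0.001] | at [ 482.1 -257.7   30.6] [3.139e+00 1.000e-03 1.459e+00] F [0.3 0.3 0.2] g 0.911 t 18.05
```

View pics/c12.png

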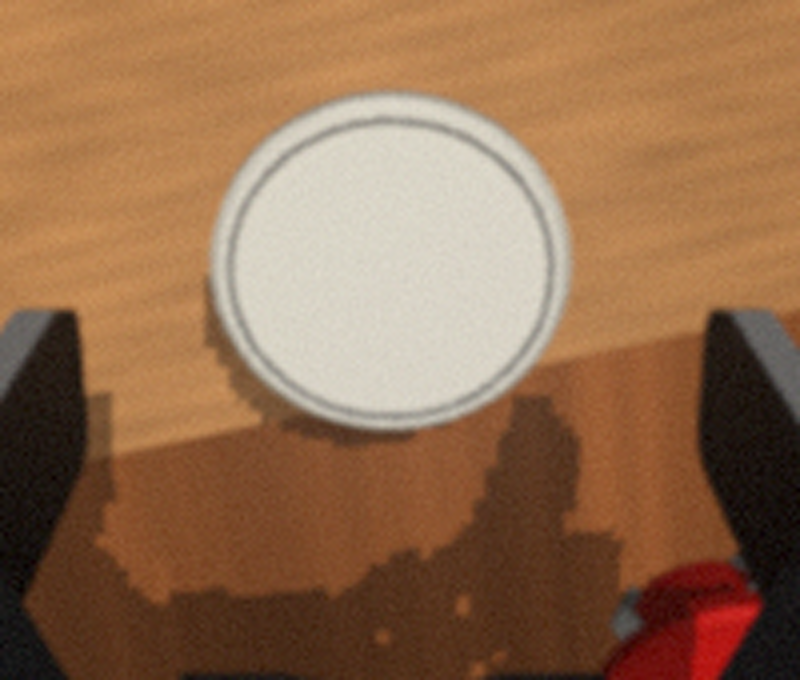

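```bash
python3 -c "
from h import *
print(ray(load('cov2_wrist'),(245,277.4),31))
"
```

```text
[ 481.23891972 -256.66086991   31.        ]
```

>>> jog_arm(travel=[[0,-0.02,0.3],[0,-0.02,0.6],[0,-0.02,0.82],[0,-0.02,0.86],[0,-0.02,0.86]], dr=[[0.002,0,0],[0.002,0,0],[0.002,0,0],[0.002,0,0],[0.002,0,0]], hand=[78,78,78,78,78])

```text
clock: 18.68
position: [481.4, -257.6, -3.8]
eef_rot: [3.141, 0.001, 1.459]
contact_force: [0.0, 0.1, -0.4]
grip_width: 0.915
```

```bash
python3 -c "
from h import *
go([481.3,-257.7,-4],1.458)
"
```

```text
travel [-0.002, -0.002, 0.005] dr [0.0, 0.001, 0.001] | at [ 481.4 -257.6   -3.8] [3.141e+00 1.000e-03 1.459e+00] F [ 0.   0.1 -0.4] g 0.915 t 18.68
```

>>> jog_arm(travel=[[0.01,0,0],[0.01,0,0],[0.01,0,0],[0.01,0,0],[0.01,0,0]], dr=[[0,0,0],[0,0,0],[0,0,0],[0,0,0],[0,0,0]], hand=[48,48,48,48,48])

```text
clock: 19.3
position: [481.7, -257.3, -3.0]
eef_rot: [3.141, 0.002, 1.459]
contact_force: [-3.8, 2.6, 12.6]
grip_width: 0.621
```

```bash
python3 -c "
from h import *
f,=shot('cov3')
go([481.3,-257.2,80],1.458)
crop(f,180,350,180,380,4,'c13.png')
"
```

```text
travel [-0.002, -0.009, -2.074] dr [0.001, 0.002, 0.001] | at [ 481.7 -257.3   -3. ] [3.141e+00 2.000e-03 1.459e+00] F [-3.8  1.5 14.3] g 0.617 t 19.35
```

View pics/c13.png

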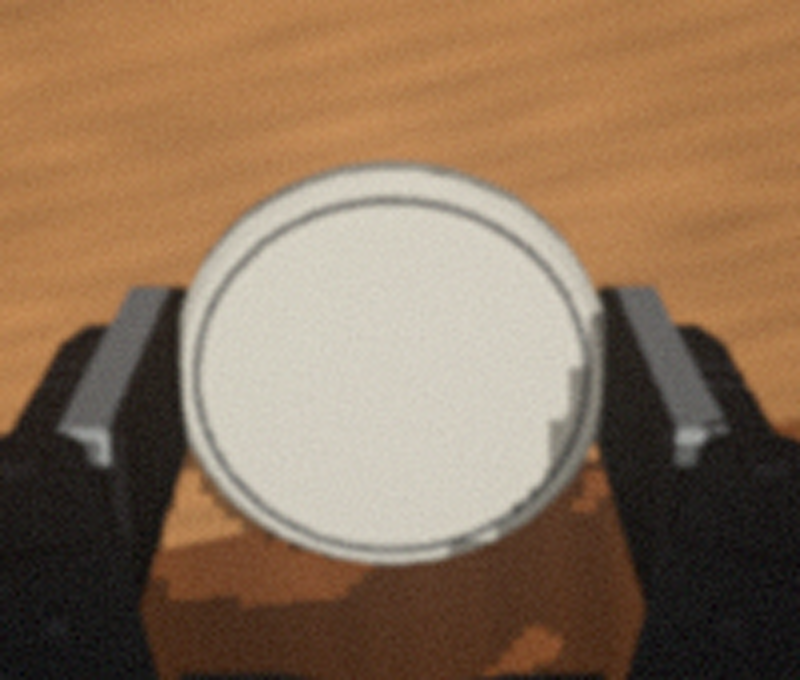

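>>> jog_arm(travel=[[0,0,-0.5],[0,0,-1.5],[0,0,-2.5],[0,0,-2.7],[0,0,-2.7]], dr=[[0,0,0],[0,0,0],[0,0,0],[0,0,0],[0,0,0]], hand=[48,48,48,48,48])

```text
clock: 19.98
position: [481.7, -257.4, 105.8]
eef_rot: [3.14, 0.002, 1.459]
contact_force: [-0.7, 0.3, -0.4]
grip_width: 0.617
```

```bash
python3 -c "
from h import *
go([490.8,31.7,100],1.458)
"
```

```text
travel [7.207, -0.583, 0.126] dr [0.002, 0.002, 0.001] | at [ 481.7 -257.4  105.8] [3.140e+00 2.000e-03 1.459e+00] F [-0.7  0.3 -0.4] g 0.617 t 19.98
```

>>> jog_arm(travel=[[2,-0.17,0],[5,-0.4,0],[7.2,-0.58,0.1],[7.2,-0.58,0.1],[7.2,-0.58,0.1]], dr=[[0.002,0.002,0],[0.002,0.002,0],[0.002,0.002,0],[0.002,0.002,0],[0.002,0.002,0]], hand=[48,48,48,48,48])

```text
clock: 20.6
position: [489.9, 34.4, 100.2]
eef_rot: [-3.14, 0.0, 1.461]
contact_force: [0.6, -0.8, -1.0]
grip_width: 0.618
```

>>> jog_arm(travel=[[0,0,0],[0,0,0]], dr=[[0,0,0],[0,0,0]], hand=[48,48])

```text
clock: 20.85
position: [489.4, 33.9, 99.4]
eef_rot: [-3.138, 0.0, 1.461]
contact_force: [-0.3, -0.4, -0.9]
grip_width: 0.618
```

```bash
python3 -c "
from h import *
go([490.7,31.7,50],1.458)
f,=shot('cov4')
"
```

```text
travel [-0.052, 0.042, 1.236] dr [-0.003, 0.0, 0.003] | at [489.4  33.9  99.4] [-3.138  0.     1.461] F [-0.3 -0.4 -0.9] g 0.618 t 20.85
```

View pics/cov4_wrist.png

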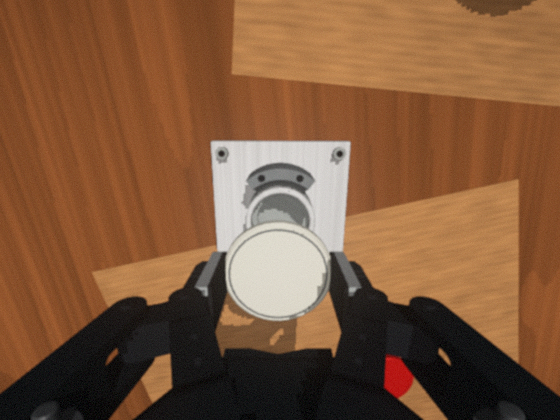

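>>> jog_arm(travel=[[-0.05,0.03,0.4],[-0.05,0.03,0.9],[-0.05,0.03,1.2],[-0.05,0.03,1.2],[-0.05,0.03,1.2]], dr=[[-0.003,0,0.003],[-0.003,0,0.003],[-0.003,0,0.003],[-0.003,0,0.003],[-0.003,0,0.003]], hand=[48,48,48,48,48])

```text
clock: 21.52
position: [490.7, 31.2, 51.9]
eef_rot: [3.141, 0.0, 1.457]
contact_force: [-0.3, -0.1, -1.1]
grip_width: 0.62
```

```bash
python3 -c "
from h import *
go([490.6,31.8,27],1.458)
"
```

```text
travel [0.015, -0.004, 0.622] dr [0.0, 0.0, -0.001] | at [490.7  31.2  51.9] [3.141 0.    1.457] F [-0.3 -0.1 -1.1] g 0.62 t 21.52
```

>>> jog_arm(travel=[[0.015,0,0.2],[0.015,0,0.4],[0.015,0,0.5],[0.015,0,0.54],[0.015,0,0.57]], dr=[[0,0,0],[0,0,0],[0,0,0],[0,0,0],[0,0,0]], hand=[48,48,48,48,48])

```text
clock: 22.15
position: [490.8, 31.8, 29.1]
eef_rot: [3.141, 0.0, 1.457]
contact_force: [-0.1, 0.1, -2.0]
grip_width: 0.618
```

>>> jog_arm(travel=[[0,0,0.02],[0,0,0.03]], dr=[[0,0,0],[0,0,0]], hand=[48,48])

```text
clock: 22.4
position: [490.9, 31.8, 27.9]
eef_rot: [3.141, 0.0, 1.457]
contact_force: [0.0, 0.9, -0.9]
grip_width: 0.62
```

>>> jog_arm(travel=[[0,0,0.03],[0,0,0.05],[0,0,0.05]], dr=[[0,0,0],[0,0,0],[0,0,0]], hand=[48,48,48])

```text
clock: 22.78
position: [491.0, 31.9, 26.0]
eef_rot: [3.141, 0.0, 1.457]
contact_force: [0.1, 1.2, 0.5]
grip_width: 0.62
```

>>> jog_arm(travel=[[0,0,0.02],[0,0,0.02]], dr=[[0,0,0],[0,0,0]], hand=[48,48])

```text
clock: 23.02
position: [491.2, 32.0, 25.3]
eef_rot: [3.14, 0.0, 1.457]
contact_force: [0.3, 0.9, 3.5]
grip_width: 0.618
```

>>> jog_arm(travel=[[0,0,0],[0,0,0],[0,0,-0.3],[0,0,-1.2],[0,0,-1.9]], dr=[[0,0,0],[0,0,0],[0,0,0],[0,0,0],[0,0,0]], hand=[85,85,85,85,85])

```text
clock: 23.65
position: [491.2, 32.1, 103.1]
eef_rot: [3.14, -0.0, 1.457]
contact_force: [0.1, -0.5, -0.5]
grip_width: 0.996
```

```bash
python3 -c "
from h import *
f,g=shot('cov5',('wrist','scene'))
go([490.3,32,100],1.458)
a,b=[int(v) for v in proj(f,[490.5,32,60])]; crop(f,max(a-60,0),a+60,b-70,b+70,4,'c14.png')
a,b=[int(v) for v in proj(g,[490.5,32,50])]; crop(g,a-40,a+40,b-50,b+50,7,'c15.png')
"
```

```text
travel [-0.01, -0.057, 0.11] dr [0.006, -0.0, -0.001] | at [492.6  32.1 104.4] [ 3.136 -0.     1.457] F [-0.1 -0.1 -0.4] g 0.993 t 23.75
```

View pics/c14.png

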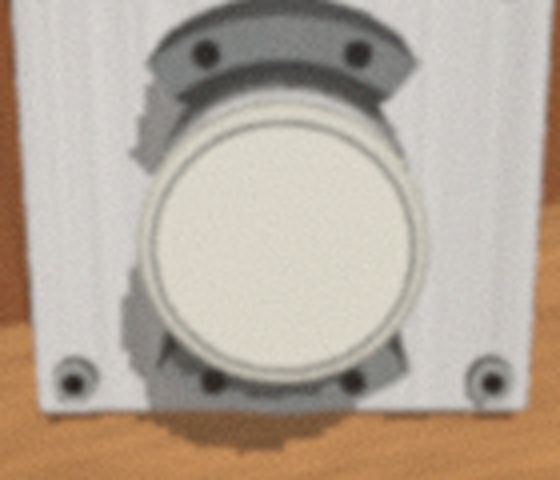

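View pics/c15.png

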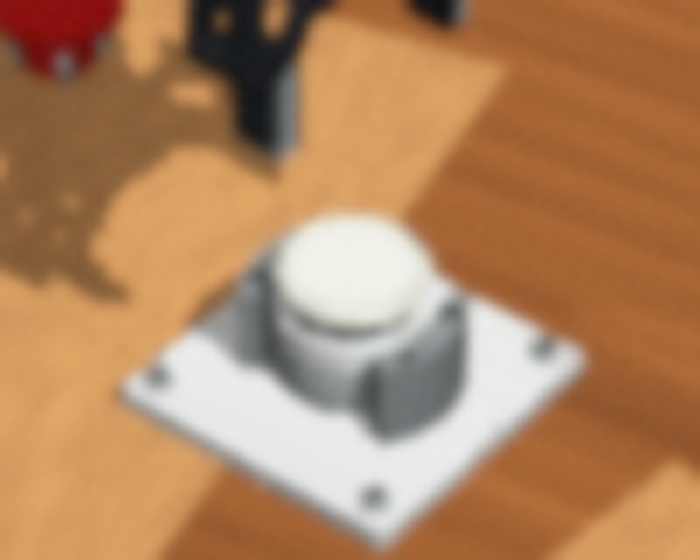

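The cover stands level on the cup and ring. Next I'll shut the fingers and approach slowly.

>>> jog_arm(travel=[[-0.01,-0.05,0.1],[-0.01,-0.05,0.3],[-0.01,-0.05,0.6],[-0.01,-0.05,0.6],[-0.01,-0.05,0.6]], dr=[[0.005,0,0],[0.005,0,0],[0.005,0,0],[0.005,0,0],[0.005,0,0]], hand=[0,0,0,0,0])

```text
clock: 24.38
position: [490.5, 32.1, 80.2]
eef_rot: [-3.142, -0.0, 1.457]
contact_force: [-0.2, -0.3, -1.1]
grip_width: 0.002
```

>>> jog_arm(travel=[[0,0,0],[0,0,0],[0,0,0]], dr=[[0,0,0],[0,0,0],[0,0,0]], hand=[0,0,0])

```text
clock: 24.75
position: [490.7, 32.1, 80.3]
eef_rot: [3.141, -0.0, 1.457]
contact_force: [0.1, 0.4, 0.2]
grip_width: 0.003
```

```bash
python3 -c "
from h import *
f,=shot('pr1')
go([490.3,32,40],1.458)
"
```

```text
travel [-0.003, -0.007, 1.006] dr [0.0, -0.0, -0.001] | at [490.6  32.1  80.3] [ 3.141 -0.     1.457] F [ 0.1 -0.5 -0.1] g 0.003 t 24.8
```

View pics/pr1_wrist.png

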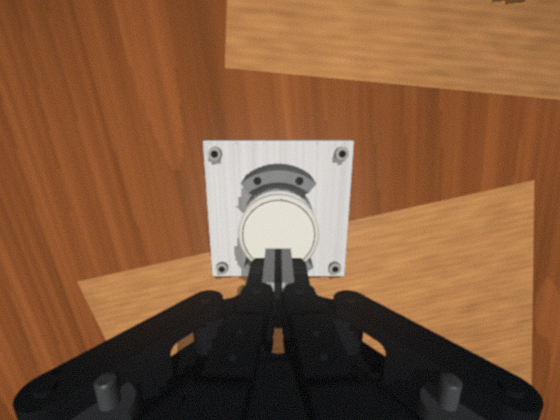

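>>> jog_arm(travel=[[0,0,0.4],[0,0,0.8],[0,0,0.9],[0,0,0.95],[0,0,0.98]], dr=[[0,0,0],[0,0,0],[0,0,0],[0,0,0],[0,0,0]], hand=[0,0,0,0,0])

```text
clock: 25.42
position: [490.8, 32.2, 41.1]
eef_rot: [3.141, -0.0, 1.457]
contact_force: [1.4, -0.8, -0.5]
grip_width: -0.001
```

>>> jog_arm(travel=[[0,0,0.03],[0,0,0.05],[0,0,0.05]], dr=[[0,0,0],[0,0,0],[0,0,0]], hand=[0,0,0])

```text
clock: 25.8
position: [490.8, 32.1, 39.2]
eef_rot: [3.141, -0.0, 1.457]
contact_force: [0.7, -0.2, -0.4]
grip_width: 0.002
```

>>> jog_arm(travel=[[0,0,0.025],[0,0,0.05],[0,0,0.05]], dr=[[0,0,0],[0,0,0],[0,0,0]], hand=[0,0,0])

```text
clock: 26.18
position: [490.8, 32.1, 37.2]
eef_rot: [3.141, -0.0, 1.457]
contact_force: [-0.5, 0.6, 0.5]
grip_width: 0.002
```

>>> jog_arm(travel=[[0,0,0.025],[0,0,0.05],[0,0,0.05]], dr=[[0,0,0],[0,0,0],[0,0,0]], hand=[0,0,0])

```text
clock: 26.55
position: [491.0, 32.1, 35.3]
eef_rot: [3.141, -0.0, 1.457]
contact_force: [-0.1, -0.6, 4.5]
grip_width: -0.001
```

>>> jog_arm(travel=[[0,0,0.03],[0,0,0.05],[0,0,0.05]], dr=[[0,0,0],[0,0,0],[0,0,0]], hand=[0,0,0])

```text
clock: 26.92
position: [491.4, 32.1, 33.7]
eef_rot: [3.14, -0.0, 1.457]
contact_force: [-1.5, -0.4, 11.5]
grip_width: -0.001
```

>>> jog_arm(travel=[[0,0,0.03],[0,0,0.05],[0,0,0.05]], dr=[[0,0,0],[0,0,0],[0,0,0]], hand=[0,0,0])

```text
clock: 27.3
position: [492.1, 32.3, 32.1]
eef_rot: [3.139, -0.0, 1.457]
contact_force: [1.9, 0.6, 3.0]
grip_width: -0.002
```

>>> jog_arm(travel=[[0,-0.02,0.03],[0,-0.02,0.05],[0,-0.02,0.05]], dr=[[0.002,0,0],[0.002,0,0],[0.002,0,0]], hand=[0,0,0])

```text
clock: 27.68
position: [490.9, 32.4, 29.8]
eef_rot: [3.141, -0.0, 1.457]
contact_force: [-0.2, -0.6, 0.1]
grip_width: 0.002
```

```bash
python3 -c "
from h import *
f,g=shot('pr2',('wrist','scene'))
go([490.6,32,40],1.458)
a,b=[int(v) for v in proj(f,[490.5,32,55])]; crop(f,max(a-60,0),a+60,b-70,b+70,5,'c16.png')
a,b=[int(v) for v in proj(g,[490.5,32,50])]; crop(g,a-40,a+40,b-50,b+50,7,'c17.png')
"
```

```text
travel [-0.011, -0.011, -0.251] dr [0.001, -0.0, -0.0] | at [491.1  32.4  29.9] [ 3.141 -0.     1.458] F [-0.2 -0.  -0.6] g 0.001 t 27.77
```

View pics/c16.png

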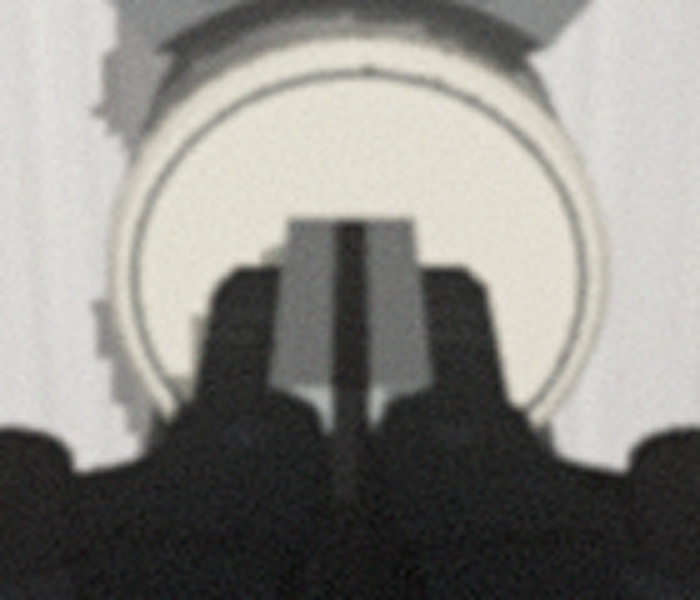

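View pics/c17.png

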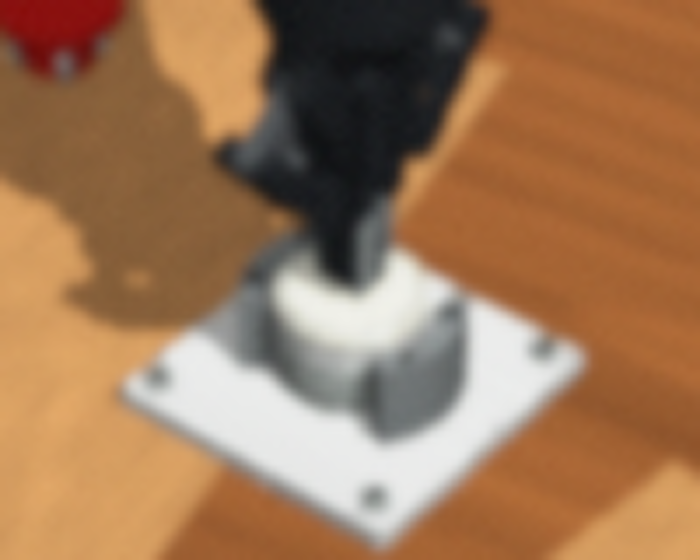

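The clips seem to have passed the lip, since the force dropped from 11.5 to 0. The cover is level between the cheeks, so I'll carry on down to the stop.

>>> jog_arm(travel=[[0,0,0.03],[0,0,0.05],[0,0,0.05]], dr=[[0,0,0],[0,0,0],[0,0,0]], hand=[0,0,0])

```text
clock: 28.15
position: [491.0, 32.4, 27.8]
eef_rot: [3.141, -0.0, 1.458]
contact_force: [0.2, 0.8, -0.1]
grip_width: 0.002
```

>>> jog_arm(travel=[[0,0,0.02],[0,0,0.03],[0,0,0.03]], dr=[[0,0,0],[0,0,0],[0,0,0]], hand=[0,0,0])

```text
clock: 28.52
position: [491.1, 32.4, 26.9]
eef_rot: [3.141, -0.0, 1.458]
contact_force: [-2.1, 0.3, 7.5]
grip_width: -0.002
```

>>> jog_arm(travel=[[0,0,0.015],[0,0,0.02],[0,0,0.02]], dr=[[0,0,0],[0,0,0],[0,0,0]], hand=[0,0,0])

```text
clock: 28.9
position: [491.2, 32.4, 26.8]
eef_rot: [3.141, 0.0, 1.458]
contact_force: [-7.5, -0.9, 21.5]
grip_width: -0.0
```

>>> jog_arm(travel=[[0,-0.006,0.012],[0,-0.006,0.012],[0,-0.006,0.012]], dr=[[0,0,0],[0,0,0],[0,0,0]], hand=[0,0,0])

```text
clock: 29.28
position: [491.1, 32.4, 26.8]
eef_rot: [3.14, 0.001, 1.458]
contact_force: [-4.6, -1.0, 14.3]
grip_width: -0.002
```

```bash
python3 -c "
from h import *
f,g=shot('pr3',('wrist','scene'))
go([490.6,32,40],1.458)
a,b=[int(v) for v in proj(f,[490.5,32,50])]; crop(f,max(a-60,0),a+60,b-70,b+70,5,'c18.png')
a,b=[int(v) for v in proj(g,[490.5,32,50])]; crop(g,a-40,a+40,b-50,b+50,7,'c19.png')
go([490.6,32,40],1.458)
"
```

```text
travel [-0.012, -0.011, -0.33] dr [0.001, 0.001, -0.0] | at [491.1  32.4  26.8] [3.140e+00 1.000e-03 1.458e+00] F [-4.  -1.9 15.7] g -0.0 t 29.38
travel [-0.012, -0.011, -0.33] dr [0.001, 0.001, -0.0] | at [491.1  32.4  26.8] [3.140e+00 1.000e-03 1.458e+00] F [-4.  -1.9 15.7] g -0.0 t 29.38
```

View pics/c18.png

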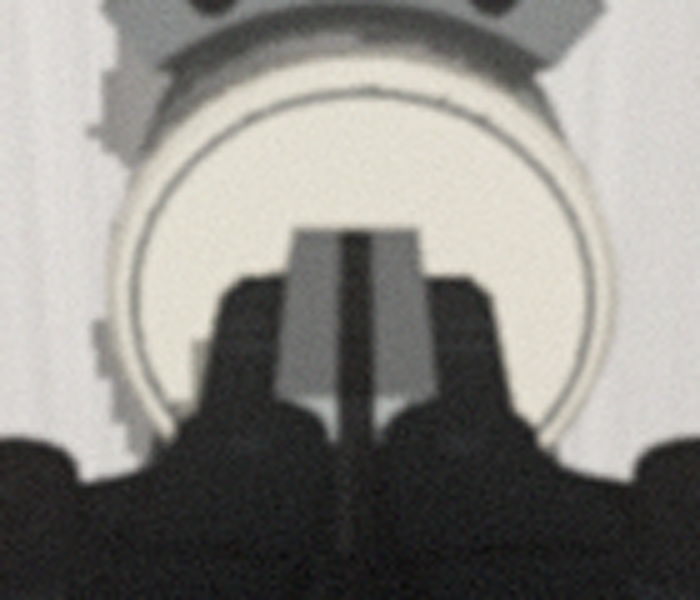

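View pics/c19.png

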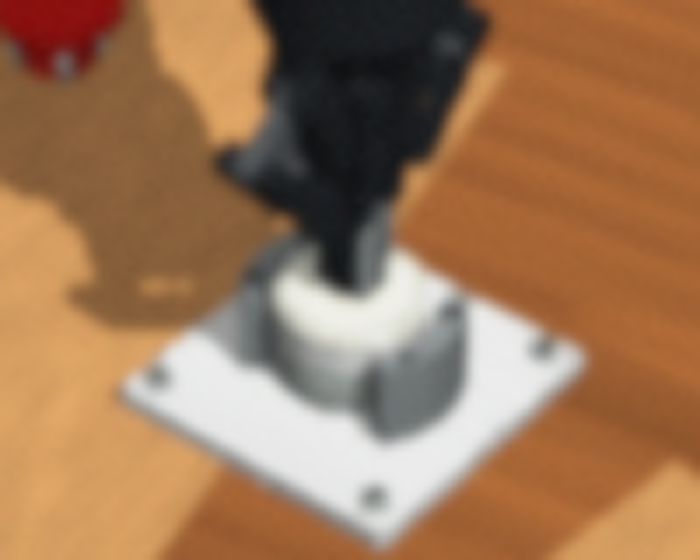

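```bash
python3 -c "
from h import *
for n in ('pr2_wrist','pr3_wrist'):
  f=load(n); print(n)
  for z in (50,53,56,61):
    P=[proj(f,[490.5+28*np.cos(t),32.2+28*np.sin(t),z]) for t in np.linspace(0,6.28,200)]
    P=np.array(P); a,b=[int(v) for v in proj(f,[490.5,32,50 if n=='pr3_wrist' else 55])]
    Q=(P-[max(a-60,0),b-70])*5+2; print(z,'crop top row',Q[:,0].min().round(),'cols',Q[:,1].min().round(),Q[:,1].max().round())
g=load('pr3_scene'); g0=load('cov5_scene')
for z in (50,53,56,61):
  P=np.array([proj(g,[490.5+28*np.cos(t),32.2+28*np.sin(t),z]) for t in np.linspace(0,6.28,200)])
  a,b=[int(v) for v in proj(g,[490.5,32,50])]; Q=(P-[a-40,b-50])*7+3; print(z,Q[:,0].min().round(),Q[:,0].max().round())
"
```

```text
pr2_wrist
50 crop top row 37.0 cols 99.0 607.0
53 crop top row 45.0 cols 94.0 612.0
56 crop top row 54.0 cols 89.0 617.0
61 crop top row 70.0 cols 81.0 625.0
pr3_wrist
50 crop top row 56.0 cols 97.0 615.0
53 crop top row 65.0 cols 93.0 620.0
56 crop top row 74.0 cols 88.0 625.0
61 crop top row 90.0 cols 79.0 634.0
50 233.0 336.0
53 227.0 330.0
56 221.0 323.0
61 210.0 312.0
```

The disc edge fits z≈50 (top row 54 against a predicted 56), so the cover is flush. I'll hold the push a while longer.

>>> jog_arm(travel=[[0,-0.003,0.013],[0,-0.003,0.013],[0,-0.003,0.013],[0,-0.003,0.013],[0,-0.003,0.013]], dr=[[0,0,0],[0,0,0],[0,0,0],[0,0,0],[0,0,0]], hand=[0,0,0,0,0])

```text
clock: 30.0
position: [491.1, 32.4, 26.8]
eef_rot: [3.14, 0.001, 1.458]
contact_force: [-4.0, -0.2, 14.3]
grip_width: -0.001
```

>>> jog_arm(travel=[[0,-0.003,0.013],[0,-0.003,0.013],[0,-0.003,0.013],[0,-0.003,0.013],[0,-0.003,0.013]], dr=[[0,0,0],[0,0,0],[0,0,0],[0,0,0],[0,0,0]], hand=[0,0,0,0,0])

```text
clock: 30.62
position: [491.1, 32.4, 26.8]
eef_rot: [3.139, 0.001, 1.458]
contact_force: [-4.8, 0.5, 15.1]
grip_width: -0.002
```

```bash
python3 -c "
from h import *
f,=shot('end',('top',))
go([490.6,32,40],1.458)
r.sign_off()
"
```

```text
travel [-0.011, -0.012, -0.33] dr [0.002, 0.001, -0.0] | at [491.2  32.4  26.8] [3.139e+00 1.000e-03 1.458e+00] F [-5.2 -1.1 15.1] g -0.0 t 30.68
the job is handed in; nothing more can be done
```

View pics/end_top.png

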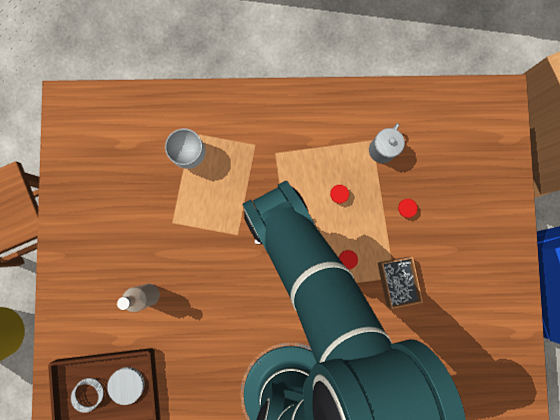

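The lamp is assembled in the nest, and I handed the job in at 30.7 s with the arm still pressing the cover down at about 15 N. I set in the cup, then the spacer ring, then the white cover. Pressing with shut fingers, the force reached 11.5 N, dropped to 0 as the clips passed the lip, and then met a hard stop.

**Last checks:**
- **Push:** it read 14.3 to 15.7 N downward over the last 1.4 s (21.5 N briefly before that), plus a 4–5 N sideways force along x. The tool height stayed at 26.8 mm.
- **Flush:** the disc's edge in the wrist picture fits a top 50 mm above the bench, as it should when fully home. In the close view of the nest, the dark gap under the disc is gone.
- **Bystanders:** in the final top view the bowls, mug, bottle, carton and red look-alikes are where they were.

**What went wrong:** my first grasp of the cup closed in the air above it, because the fingertips are really about 25 mm (shut) to 37 mm (open) behind the reported TCP. I moved lower and gripped it on the second try; nothing was disturbed.

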